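# Level the loaded balance by its hidden bolt head

## Task

Pour all six nutmegs from the cup into the pan of the beam balance and set the empty cup back on the table, upright and clear of the balance. The loaded pan then sinks: reach down into the gap behind the bracket, grip the bolt head, turn it until the beam is level and keep holding it from turning, so that the nut in front can be tightened; finish while still holding, with neither hand nor cup touching the pan, beam or counterweight. Leave the mortar, jar and eraser where they are.

Things in the scene. Friction and masses are not known exactly. Their poses are not given: they have to be found in the camera images.
- stand: Fixed stand of the beam balance, yaw within 15 degrees: grey base 150 x 120 x 14 mm, origin at the centre of its underside, x away from the robot. Two upright steel plates 60 mm wide in y: front bracket x -27.5 to -22.5 mm, top 128 mm high; rear plate x 28 to 33 mm, top 114 mm high. The 50 mm gap between them, open above and at both y ends, holds the bolt head.
- bolt_head: Hidden dark steel hexagonal bolt head in the gap, 24 mm across flats, 27.7 mm across corners, 16 mm thick. Origin at its centre, on the pivot axis, 110 mm straight above the stand's origin. x = pivot axis (the stand's x); y points along the beam to the pan; two flats are perpendicular to y, so upright when the beam is level. Turns as one piece with beam and pan; the loaded beam needs under 0.2 N m.
- pivot (a joint): Angle of bolt head, beam and pan about the pivot, rad: 0 = beam level, positive = pan end down. Swings freely, slightly damped, between stops at -0.12 (pan up, where the counterweight keeps it while the pan is empty) and +0.30 (pan down, where it sinks within some 2 s once it holds the nutmegs).
- pan: Balance pan: open steel bowl fixed on the beam, 124 mm across the rim, 96 mm across the bottom, 46 mm high. Origin at the centre of its underside, z out of its mouth. In the bolt head's frame it lies at x -36, y +180, z +7 mm.
- counterweight: Steel cylinder on the beam's other end, 40 mm across, 30 mm long; origin on the pivot axis at the bolt head's centre, the cylinder itself at x -36, y -100 to -70 mm from there.
- beam: Light metal beam in front of the bracket, 10 mm thick, 14 mm high; origin at the bolt head's centre, its centre line at x -36 mm, from y -80 to +175 mm of there.
- pan_mid (a point): Middle of the inside of the pan, on its axis, 24 mm above its underside (22 mm below the rim).
- cup: The white ceramic cup that holds the nutmegs: origin at the centre of its underside, z to the mouth.
- cup_mid (a point): Centre of the loose white cup, half-way up (36 mm), z along its axis to the mouth. The cup is straight, 72 mm high, 58 mm across, no handle, 3 mm walls, 0.10 to 0.17 kg, and stands upright on the table.
- nutmeg0_mid (a point): Centre of one of the six loose brown nutmegs (smooth, rounded, 20 mm thick, 26 mm long, 9 to 13 g), at first inside the cup.
- nutmeg1_mid (a point): Centre of one of the six loose brown nutmegs (smooth, rounded, 20 mm thick, 26 mm long, 9 to 13 g), at first inside the cup.
- nutmeg2_mid (a point): Centre of one of the six loose brown nutmegs (smooth, rounded, 20 mm thick, 26 mm long, 9 to 13 g), at first inside the cup.
- nutmeg3_mid (a point): Centre of one of the six loose brown nutmegs (smooth, rounded, 20 mm thick, 26 mm long, 9 to 13 g), at first inside the cup.
- nutmeg4_mid (a point): Centre of one of the six loose brown nutmegs (smooth, rounded, 20 mm thick, 26 mm long, 9 to 13 g), at first inside the cup.
- nutmeg5_mid (a point): Centre of one of the six loose brown nutmegs (smooth, rounded, 20 mm thick, 26 mm long, 9 to 13 g), at first inside the cup.
- mortar: Bystander: grey stone mortar, 116 mm across, 60 mm high, loose on the table; origin at the centre of its underside. Leave it alone.
- jar: Bystander: glass jar with black lid, 48 mm across, 85 mm high, loose on the table; origin at the centre of its underside. Leave it alone.
- eraser: Bystander: small dark rubber eraser, 50 x 22 x 13 mm, loose on the table; origin at the centre of its underside. Leave it alone.
Things that resemble listed ones, but are neither listed nor needed, are in the scene too. Leave any orange look-alike of the cup alone.

How it is judged (in metres and radians):
On the way, in this order (a step that is already met when the one before it is completed fails the run):
1. all six nutmegs lie in the pan (distance between each of nutmeg0_mid, nutmeg1_mid, nutmeg2_mid, nutmeg3_mid, nutmeg4_mid, nutmeg5_mid and pan_mid below 0.06 m), for 0.3 s.
2. the cup stands upright on the table, let go, clear of the balance, and the pan has sunk (all of step 1 and angle between cup_mid's own z axis and vertical below 0.1 rad and height (world z) of cup_mid between 0.03 and 0.042 m and contact force between the fingers and cup below 0.1 N and contact force between cup and pan below 0.1 N and contact force between cup and stand below 0.1 N and value of joint pivot above 0.2 rad), for 0.2 s.
At the end, for the whole second after the job is handed in: All six nutmegs in the pan (within 60 mm of its middle); cup upright on the table (0.1 rad), let go, not touching the balance; fingers grip the bolt head (over 4 N), beam level within 0.09 rad (5 degrees) and still (under 0.05 rad/s); fingers, arm, cup off pan, beam, counterweight (all of step 1 and angle between cup_mid's own z axis and vertical below 0.1 rad and height (world z) of cup_mid between 0.03 and 0.042 m and contact force between the fingers and cup below 0.1 N and contact force between each of cup, the fingers, the arm and pan below 0.1 N and contact force between cup and stand below 0.1 N and value of joint pivot between -0.09 and 0.09 rad and velocity of joint pivot between -0.05 and 0.05 rad/s and contact force between the fingers and bolt_head above 4 N and contact force between each of the fingers, the arm, cup and beam below 0.5 N and contact force between each of the fingers, the arm, cup and counterweight below 0.5 N); the arm keeps its last pose, push and grip.
It fails at once if the mortar is moved by more than 30 mm (distance of mortar from where it was at the start of the episode above 0.03 m).
It fails at once if the jar is moved by more than 30 mm (distance of jar from where it was at the start of the episode above 0.03 m).
It fails at once if the eraser is moved by more than 30 mm (distance of eraser from where it was at the start of the episode above 0.03 m).
It also fails if it takes over 72 s, if anything falls off the work surface, if the arm or the gripper's body presses on something with over 40 N, if the wrist force passes 120 N, or if a joint passes its speed limit or range.

## Robot

A 6-joint arm with a two-finger parallel gripper is mounted at the origin on the work surface. World frame = base frame: x ahead of the robot, y to its left, z up, the work surface at z = 0. Lengths are in m, angles in degrees, forces in N, time in s.
With the tool pointing down it reaches from about 0.3 to 0.75 m from the base axis. Payload 8.5 kg.
Tool frame: the origin (TCP) lies at the very end of the fingers, on their centre line; the grasp point (between the pads) lies 19 mm behind it; z points along the fingers, y is the direction in which the jaws open and shut (so a half turn about z gives the same grasp; the last joint's range is limited). The gripper opens to 85 mm and grips with 20 to 120 N. Pads are 22 mm wide; open, the fingers measure 114 mm over their backs; the gripper's body (76 mm by 85 mm) begins 54 mm behind the grasp point. The pads swing forward as they close: fully open they stand 13 mm farther back than shut.
Start: joints at [-85.101, 21.807, 74.336, -0, 83.858, -12.336], TCP at [0.163, -0.525, 0.231] pointing down, gripper open.
Joint ranges: [-178.18, 178.18], [-50.72, 133.34], [12.68, 142.11], [-81.47, 261.47], [9.98, 163.14], [-165.26, 165.26]. Speed limits (degrees/s): [136.94, 136.94, 180, 180, 180, 180].

## Interface

Orientations are given as a 3x3 rotation matrix whose columns are the frame's x, y, z axes.
In Python, from rig import status, vision, env gives the robot as it stands.
- The arm moves only by the tool send_rows, never from a script. Its argument "targets" is a list of rows, each a list of 7 numbers: the shift along the tool's x, y, z in units of 50 mm (1.0 is 50 mm), then the turn, a rotation vector about the tool's x, y, z in units of 8 degrees (1.0 is 8 degrees), then the finger opening in mm, from 0 to 85.4. A call has 1 to 5 rows; each row is the pose to reach, as a shift and turn from the pose commanded when the call began, along the tool's axes at that moment; what a row does not reach only later rows make up. A row lasts 1/8 s, in which the tool goes at most 62.5 mm and 10.7 degrees, less where a joint would pass 70% of its speed; a pose out of reach is approached as far as the arm can. A call with a gripper value outside its range is refused whole. The fingers move at their own pace and stop on an object; "grip_force" is the grip in N (left out, the last holds). Time passes only in rows, so rows that repeat a pose let the fingers close. It gives the time, the measured TCP pose, the force and the opening at its end, in the units of the state.
- status.observe(): the state, without advancing time (a new reading comes with each control period).
- vision.get_image(name): name is "side" or "top"; returns (picture, depth): 400x640x3 uint8, red, green, blue; 400x640 float32, m along the optical axis (not along the pixel's ray), 0 where there is no reading.
- vision.camera_model(name): a dict with "camera_matrix" (3x3 intrinsics, pixels), "view" (4x4, takes a point from world to camera coordinates). Camera axes: x right, y down, z forward; pixel columns grow to the right and rows downward; lengths in m; the calibration is good to about 2 mm. A picture is of the moment at which its call begins. camera_model takes no time and is no camera call.
- env.close_job(): hands the job in, once; it reports no verdict.
Trained networks look in the newest picture that a camera, given by its name, has taken for a name from the list of things; names that differ only in an ending like _2 or _b are one class to them, and where a whole thing is asked for, a point or a joint stands for the part that bears it (a point fixed in the world has none). Each returns a list of dicts, best first, with "p" (0 to 1); they miss things now and then, are a little off and sometimes report something else, mostly with a low value. They report only what shows in the picture. A call takes as long as a camera call. They do not tell look-alikes from the thing itself.
- vision.masks_of(camera, label): "pixels" (400x640 bool, what is visible of it) and "extent" ([left, top, right, bottom] in pixels, round what is visible of it).
The state is a dict: "time_s": time; "q": joint angles; "qvel": joint speeds; "joint_efforts": joint torques, N m; "position": TCP position; "tool_rot": TCP orientation; "ft_force": force on the tool from outside, world axes, zero at the start; "wrist_torque": the same for the moment, N m; "grip_width": finger opening in m.
Only numpy, scipy, OpenCV 4.12 (cv2) and the standard library are available. Lean on these libraries where they do the work, as an engineer would, in place of code of your own. Each camera call takes 0.05 s, during which the arm holds its last target.

## Working session

There is one attempt and no reset: what is moved stays moved. The work goes in short steps, Python scripts to look and compute and a tool call to move; the robot and the scene stay as the last step left them, time stands still between calls to the robot, and variables do not carry over. Pictures are saved under pics/ and viewed, and the job is handed in when it is done.

Besides the shell and the picture viewer there is one more tool, called after "Request:" in YAML: its name, and indented under it one key for each argument. send_rows: Moves the arm, as the interface text tells. Its arguments: {"type":"object","properties":{"targets":{"type":"array","items":{"type":"array","items":{"type":"number"}}},"grip_force":{"type":"number"}},"required":["targets"]}

```bash
ls -la; mkdir -p pics; cat > h.py <<'E'
import numpy as np, cv2
from rig import status, vision, env
def grab(n,tag):
    im,d=vision.get_image(n); cv2.imwrite(f'pics/{tag}.png',im[:,:,::-1]); return im,d
def pts(n,d,mask=None):
    c=vision.camera_model(n);K=np.array(c['camera_matrix']);V=np.array(c['view'])
    if mask is None: mask=np.ones(d.shape,bool)
    v,u=np.nonzero(mask&(d>0)); z=d[v,u]
    P=np.stack([(u-K[0,2])/K[0,0]*z,(v-K[1,2])/K[1,1]*z,z],1)
    return (P-V[:3,3])@V[:3,:3], u, v
def proj(n,P):
    c=vision.camera_model(n);K=np.array(c['camera_matrix']);V=np.array(c['view'])
    q=np.atleast_2d(P)@V[:3,:3].T+V[:3,3]; q=q@K.T; return q[:,:2]/q[:,2:]
E
python3 - <<'E'
from h import *
for n in ('side','top'):
    im,d=grab(n,n+'0'); np.save(n+'0.npy',d)
    c=vision.camera_model(n);print(n,c)
print(status.observe())
E
```

```text
total 12
drwxr-xr-x  3 agent agent 4096 Dec  7 03:38 .
drwxr-xr-x 23 root  root  4096 Dec  7 03:38 ..
drwxr-xr-x  2 agent agent 4096 Dec  7 03:38 pics
side {'camera_matrix': array([[401.37594126,   0.        , 314.13783436],
       [  0.        , 401.37594126, 198.59462928],
       [  0.        ,   0.        ,   1.        ]]), 'view': array([[-0.96577289, -0.25938477, -0.00150311,  0.59199784],
       [-0.16794035,  0.62969118, -0.75847548,  0.19215721],
       [ 0.19768349, -0.73226263, -0.65169984,  0.91479266],
       [ 0.        ,  0.        ,  0.        ,  1.        ]])}
top {'camera_matrix': array([[433.5338128 ,   0.        , 317.79337612],
       [  0.        , 433.5338128 , 188.36477464],
       [  0.        ,   0.        ,   1.        ]]), 'view': array([[-0.02297827, -0.99973496,  0.0014162 , -0.00299654],
       [-0.97620391,  0.02213184, -0.21572231,  0.63587638],
       [ 0.21563379, -0.00633943, -0.97645373,  1.10562195],
       [ 0.        ,  0.        ,  0.        ,  1.        ]])}
{'time_s': 0.1, 'q': array([-8.51028435e+01,  2.18379041e+01,  7.43793193e+01,  9.29660956e-04,
        8.38563878e+01, -1.23343823e+01]), 'qvel': array([ 0.04591028, -0.10976946, -0.11306352,  0.04832969,  0.00913949,
       -0.00029615]), 'joint_efforts': array([ 3.53843418e-03, -4.49223626e+01, -2.31656796e+01, -1.60136751e-04,
        3.72406648e-03,  1.04918101e-05]), 'position': array([ 0.16292119, -0.52505125,  0.23077268]), 'tool_rot': array([[ 9.55115974e-01,  2.96232117e-01, -9.36029732e-05],
       [ 2.96231990e-01, -9.55115159e-01,  1.28144512e-03],
       [ 2.90203582e-04, -1.25165690e-03, -9.99999175e-01]]), 'ft_force': array([ 0.92826689,  0.23499374, -0.33978663]), 'wrist_torque': array([-0.00078677, -0.00718828,  0.01932682]), 'grip_width': 0.08531308115858184}
```

View pics/side0.png

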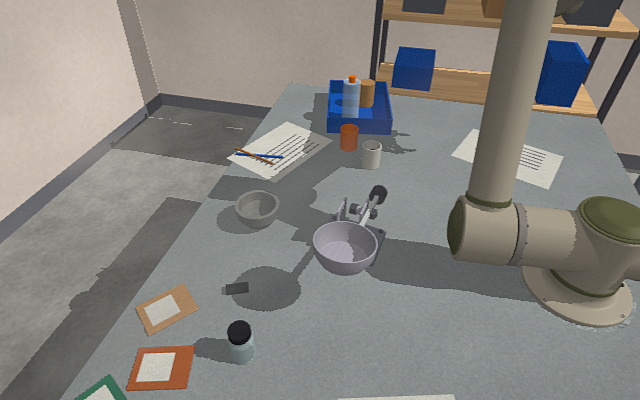

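View pics/top0.png

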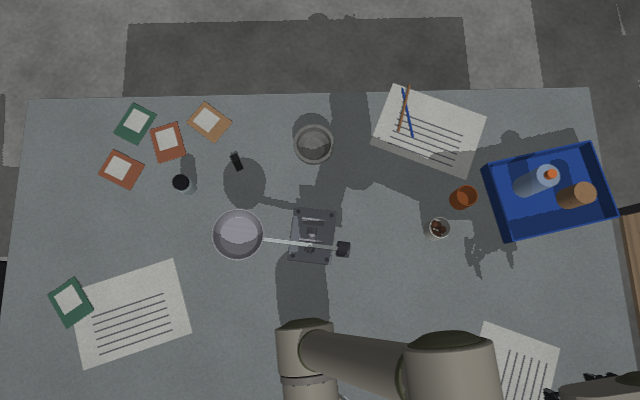

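In the top view the cup candidates are the white cup with brown nutmegs at (439,229), the orange look-alike at (463,197), and the can and bottle in the bin at (578,194) and (540,178). In the side view the white cup is at (371,154) and the orange one at (349,138). I choose the white one. The balance is at top (311,238), with its pan at (238,234) and counterweight at (343,249). The mortar is at (313,143), the eraser at (237,161) and the jar at (181,182).

```bash
python3 - <<'E'
from h import *
im,d=grab('top','top1'); np.save('top1.npy',d)
im2,d2=grab('side','side1'); np.save('side1.npy',d2)
for cam,dd in (('top',d),('side',d2)):
  for l in ('cup','pan','stand','bolt_head','counterweight','mortar','jar','eraser','beam'):
    for r in vision.masks_of(cam,l)[:3]:
        P,u,v=pts(cam,dd,r['pixels']); 
        if len(P)<3: continue
        print(cam,l,round(r['p'],2),r['extent'],len(P),'med',np.median(P,0).round(3),'lo',np.percentile(P,2,0).round(3),'hi',np.percentile(P,98,0).round(3))
        np.save(f'm_{cam}_{l}_{int(r["extent"][0])}.npy',r['pixels'])
a=cv2.resize(im[170:290,180:480],None,fx=2.6,fy=2.6,interpolation=cv2.INTER_CUBIC)
cv2.imwrite('pics/c1.png',a[:,:,::-1])
a=cv2.resize(im2[110:290,290:400],None,fx=3.2,fy=3.2,interpolation=cv2.INTER_CUBIC)
cv2.imwrite('pics/c2.png',a[:,:,::-1])
E
```

```text
top cup 0.95 [448.6, 184.3, 478.5, 210.4] 516 med [ 0.61  -0.423  0.034] lo [ 0.58  -0.445  0.   ] hi [ 0.634 -0.389  0.073]
top pan 0.62 [210.8, 210.2, 264.0, 260.1] 2109 med [0.508 0.185 0.145] lo [0.451 0.126 0.136] hi [0.561 0.236 0.189]
top stand 0.61 [213.5, 205.7, 353.2, 266.8] 4839 med [0.504 0.053 0.119] lo [ 0.445 -0.078  0.001] hi [0.585 0.232 0.184]
top stand 0.37 [294.4, 125.2, 333.3, 163.5] 1302 med [ 0.776 -0.007  0.028] lo [ 0.714 -0.058  0.007] hi [0.819 0.043 0.063]
top bolt_head 0.57 [305.7, 226.1, 315.4, 235.0] 63 med [0.517 0.002 0.119] lo [ 0.509 -0.01   0.113] hi [0.524 0.013 0.126]
top counterweight 0.51 [338.0, 241.8, 350.6, 260.0] 202 med [ 0.468 -0.077  0.115] lo [ 0.45  -0.093 -0.001] hi [ 0.489 -0.062  0.123]
top mortar 0.87 [294.4, 126.5, 332.4, 164.8] 1318 med [ 0.777 -0.007  0.029] lo [ 0.714 -0.058  0.007] hi [0.82  0.043 0.063]
top jar 0.94 [169.3, 176.0, 197.9, 195.7] 390 med [0.654 0.346 0.08 ] lo [0.637 0.331 0.001] hi [0.68  0.372 0.088]
top beam 0.61 [262.5, 238.6, 337.5, 251.3] 375 med [0.485 0.038 0.117] lo [ 0.469 -0.055 -0.002] hi [0.51  0.1
[... 794 characters left out ...]
, 283.8, 229.2] 1379 med [ 0.77  -0.022  0.043] lo [ 0.713 -0.058  0.01 ] hi [0.818 0.047 0.062]
side jar 0.72 [228.4, 319.6, 256.4, 362.7] 1013 med [0.654 0.364 0.063] lo [0.637 0.331 0.   ] hi [0.678 0.377 0.087]
side eraser 0.6 [223.0, 279.7, 247.4, 293.9] 245 med [0.731 0.219 0.012] lo [0.709 0.2   0.002] hi [0.754 0.234 0.015]
side beam 0.61 [360.6, 197.9, 377.8, 226.2] 162 med [0.479 0.004 0.115] lo [ 0.467 -0.061  0.099] hi [0.489 0.06  0.123]
side beam 0.4 [236.6, 192.2, 277.9, 231.4] 1312 med [ 0.77  -0.022  0.042] lo [ 0.713 -0.057  0.011] hi [0.816 0.047 0.062]
side beam 0.28 [310.4, 183.7, 387.6, 275.7] 3442 med [0.499 0.148 0.149] lo [ 0.449 -0.079  0.091] hi [0.56  0.238 0.189]
```

View pics/c1.png

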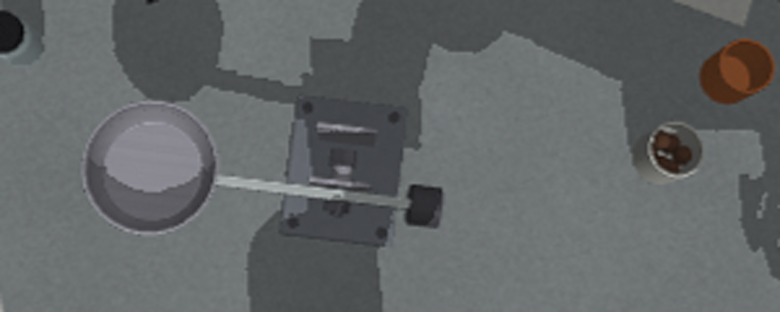

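View pics/c2.png

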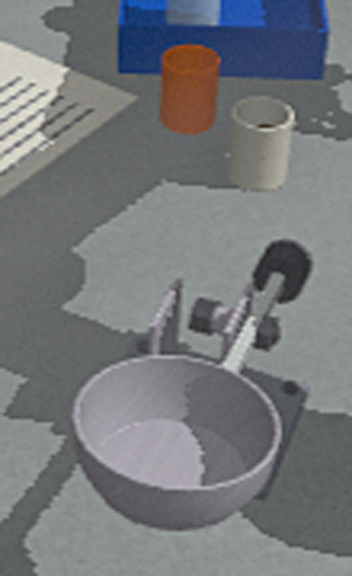

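```bash
python3 - <<'E'
from h import *
from scipy.optimize import least_squares
def circ(P,r=None):
    f=lambda p: np.hypot(P[:,0]-p[0],P[:,1]-p[1])-(p[2] if r is None else r)
    s=least_squares(f,[*P[:,:2].mean(0),0.03],loss='soft_l1',f_scale=.002); return s.x.round(4),np.abs(f(s.x)).mean()
D={c:np.load(c+'1.npy') for c in('top','side')}
A={}
for c in D:
    P,u,v=pts(c,D[c]); A[c]=P
    k=(abs(P[:,0]-.522)<.05)&(abs(P[:,1]+.335)<.05)
    print(c,'cup rim',circ(P[k&(P[:,2]>.066)&(P[:,2]<.08)]),'side',circ(P[k&(P[:,2]>.015)&(P[:,2]<.06)]), 'topz',np.percentile(P[k][:,2],97))
    k=(abs(P[:,0]-.506)<.075)&(abs(P[:,1]-.181)<.075)&(P[:,2]>.1)
    Q=P[k]; 
    # rim tilt: highest
    r=np.hypot(Q[:,0]-.506,Q[:,1]-.181); kk=(r>.057)&(r<.066)&(Q[:,2]>.165)
    print('pan rim',circ(Q[kk]),Q[kk].shape, np.linalg.lstsq(np.c_[Q[kk][:,:2]-[.506,.181],np.ones(kk.sum())],Q[kk][:,2],rcond=None)[0])
P=np.vstack([A['top'],A['side']])
# base
k=(abs(P[:,0]-.51)<.12)&(abs(P[:,1])<.11)&(P[:,2]>.009)&(P[:,2]<.019)
print('base',cv2.minAreaRect((P[k][:,:2]*1000).astype(np.float32)),k.sum())
for lo,hi in ((.1,.135),):
    k=(P[:,0]>.44)&(P[:,0]<.6)&(abs(P[:,1])<.05)&(P[:,2]>lo)&(P[:,2]<hi)
    Q=P[k]*1000
    img=np.zeros((500,800,3),np.uint8)
    for q in Q:
        c=int(np.clip((q[2]-100)*8,0,255)); cv2.circle(img,(int((50-q[1])*8),int((600-q[0])*3)),1,(255-c,c,128),-1)
    cv2.imwrite('pics/map1.png',img)
def line(Q):
    vx,vy,x0,y0=cv2.fitLine((Q[:,:2]*1000).astype(np.float32),cv2.DIST_HUBER,0,.01,.01).ravel(); return np.degrees(np.arctan2(vy,vx)),x0,y0,len(Q)
for c in A:
    P=A[c]
    k=(P[:,0]>.53)&(P[:,0]<.57)&(abs(P[:,1])<.045)&(P[:,2]>.10)&(P[:,2]<.12); print(c,'rear',line(P[k]),np.ptp(P[k],0) if k.any() else 0)
    k=(P[:,0]>.48)&(P[:,0]<.505)&(abs(P[:,1])<.045)&(P[:,2]>.118)&(P[:,2]<.135); print(c,'front',line(P[k]))
E
```

```text
top cup rim (array([ 0.5225, -0.3378,  0.0273]), np.float64(0.0008423663316998656)) side (array([ 0.5213, -0.3341,  0.0234]), np.float64(0.00592102444619948)) topz 0.07125075142723569
pan rim (array([0.5043, 0.1782, 0.0597]), np.float64(0.001006003724695942)) (213, 3) [0.01297235 0.10182228 0.18143947]
side cup rim (array([ 0.522 , -0.3379,  0.0276]), np.float64(0.0014269033807256676)) side (array([ 0.5219, -0.3379,  0.0274]), np.float64(0.0014146144374847138)) topz 0.07134870024320647
pan rim (array([0.5043, 0.179 , 0.0597]), np.float64(0.00080241571345405)) (864, 3) [0.00770266 0.05339185 0.17602017]
base ((515.54296875, 0.60888671875), (123.29263305664062, 150.57212829589844), 82.55300903320312) 1943
top rear (np.float32(81.91042), np.float32(545.3214), np.float32(-1.6073601), 62) [0.01238629 0.05897012 0.01727762]
top front (np.float32(-89.41581), np.float32(490.08905), np.float32(10.081902), 95)
side rear (np.float32(81.70504), np.float32(545.48914), np.float32(4.259571), 74) [0.01124509 0.06012903 0.01586507]
side front (np.float32(87.4164), np.float32(489.89417), np.float32(10.741254), 99)
```

View pics/map1.png

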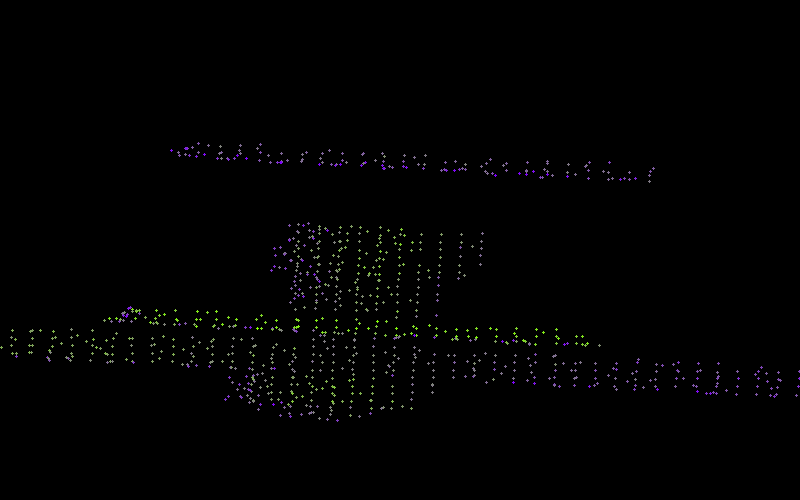

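The white cup with nutmegs is confirmed at (0.522, -0.338), rim at 71 mm (72 mm given). The stand centre is (0.5155, 0.001) with yaw about -8°. The pan centre predicted from the stand agrees with the rim fit to about 3 mm.

I plan to pour with the tool horizontal, so I'll start with a small test tilt to learn the wrist joints.

Request:
send_rows:
  targets:
    - [0,0,0,0,1.3,0,85]
    - [0,0,0,0,2.5,0,85]
    - [0,0,0,0,2.5,0,85]

```text
time_s: 1.48
position: [0.1612, -0.5258, 0.2305]
tool_rot: [[0.899, 0.293, 0.327], [0.275, -0.956, 0.102], [0.342, -0.002, -0.94]]
ft_force: [0.6, 0.0, -0.2]
grip_width: 0.0848
```

```bash
cat > log.py <<'E'
from rig import status
import numpy as np, json
s=status.observe(); np.set_printoptions(suppress=True,precision=4)
open('poses.jsonl','a').write(json.dumps({k:np.array(s[k]).tolist() for k in('q','position','tool_rot')})+'\n')
print(s['time_s'],s['q'].round(2),s['position'],s['ft_force'].round(1),s['grip_width']);print(s['tool_rot'])
E
cat > poses.jsonl <<'E'
{"q":[-85.1028435,21.8379041,74.3793193,0.00092966,83.8563878,-12.3343823],"position":[0.16292119,-0.52505125,0.23077268],"tool_rot":[[0.955115974,0.296232117,-0.0000936],[0.29623199,-0.955115159,0.00128144],[0.000290203,-0.00125165,-0.999999175]]}
E
python3 log.py
```

```text
1.475 [-94.22  23.24  74.81  18.55  89.57 -22.63] [ 0.1612 -0.5258  0.2305] [ 0.6  0.  -0.2] 0.08478356728786449
[[ 0.8986  0.2931  0.3266]
 [ 0.2749 -0.9561  0.1017]
 [ 0.342  -0.0016 -0.9397]]
```

```bash
cat > plan.py <<'E'
import numpy as np
from scipy.spatial.transform import Rotation as R
from rig import status
np.set_printoptions(suppress=True,precision=3)
def toolR(az,pitch,yaxis=None):
    a,p=np.radians(az),np.radians(pitch)
    z=np.array([np.cos(a)*np.cos(p),np.sin(a)*np.cos(p),-np.sin(p)])
    y=np.array([np.sin(a),-np.cos(a),0]); x=np.cross(y,z); return np.stack([x,y,z],1)
def to(P,Rt,P0=None,R0=None):
    s=status.observe(); 
    P0=s['position'] if P0 is None else np.array(P0); R0=np.array(s['tool_rot']) if R0 is None else np.array(R0)
    R0=R.from_matrix(R0).as_matrix()
    d=R0.T@(np.array(P)-P0)/.05; r=np.degrees(R.from_matrix(R0.T@Rt).as_rotvec())/8
    print('row',d.round(2).tolist(),r.round(2).tolist(),'rows need',np.linalg.norm(d)*.8,np.linalg.norm(r)*8/10.7); return np.r_[d,r]
E
python3 - <<'E'
from plan import *; from h import *
P,_,_=pts('top',np.load('top1.npy'))
k=(P[:,0]>.4)&(P[:,1]<-.4)&(P[:,2]>.02)&(P[:,1]>-.8)&(P[:,0]<.9);Q=P[k&~((abs(P[:,0]-.61)<.04)&(P[:,1]>-.46))]
print('bin lo/hi',np.percentile(Q,1,0),np.percentile(Q,99,0)); i=Q[:,0]<.52; print(Q[i].min(0) if i.any() else 0,Q[i].max(0) if i.any() else 0)
Rt=toolR(40,25); g=np.array([.5222,-.3378,.044]); print(to(g+(.023-.09)*Rt[:,2],Rt)); print(Rt)
E
```

```text
bin lo/hi [ 0.487 -0.798  0.021] [ 0.754 -0.49   0.166]
[ 0.481 -0.717  0.02 ] [ 0.52  -0.522  0.064]
row [5.39, -1.0, 5.33] [1.98, 5.55, -2.18] rows need 6.11620986725375 4.694202534265849
[ 5.389 -1.001  5.33   1.98   5.546 -2.178]
[[ 0.324  0.643  0.694]
 [ 0.272 -0.766  0.583]
 [ 0.906  0.    -0.423]]
```

```bash
python3 - <<'E'
from plan import *
Rt=toolR(40,25); g=np.array([.5222,-.3378,.044]); print(to(g+(.023-.10)*Rt[:,2]+[0,0,.1],Rt))
E
```

```text
row [5.94, -0.93, 3.31] [1.98, 5.55, -2.18] rows need 5.495980060244636 4.694202534265849
[ 5.945 -0.933  3.314  1.98   5.546 -2.178]
```

Request:
send_rows:
  targets:
    - [1,-0.15,0.5,0.4,1.1,-0.4,85]
    - [2,-0.3,1.1,0.7,2,-0.8,85]
    - [3,-0.45,1.6,1,2.9,-1.1,85]
    - [4,-0.6,2.2,1.4,3.8,-1.5,85]
    - [4.95,-0.75,2.75,1.7,4.7,-1.85,85]

```text
time_s: 2.1
position: [0.421, -0.4051, 0.1865]
tool_rot: [[0.431, 0.604, 0.671], [0.304, -0.797, 0.522], [0.85, -0.021, -0.527]]
ft_force: [0.1, 0.0, -0.3]
grip_width: 0.0851
```

```bash
python3 log.py; python3 - <<'E'
from plan import *
Rt=toolR(40,25); g=np.array([.5222,-.3378,.044]); print(to(g+(.023-.10)*Rt[:,2]+[0,0,.0],Rt))
E
```

```text
2.1 [-76.71  35.44  80.42  50.9   95.1  -33.35] [ 0.421  -0.4051  0.1865] [ 0.1  0.  -0.3] 0.08508156722961424
[[ 0.4306  0.6037  0.671 ]
 [ 0.3038 -0.797   0.5221]
 [ 0.8499 -0.021  -0.5265]]
row [-1.32, 0.26, 2.03] [0.24, 0.84, -0.3] rows need 1.9511288629285972 0.6940409512315195
[-1.321  0.265  2.033  0.243  0.843 -0.302]
```

Request:
send_rows:
  targets:
    - [-0.6,0.12,0.9,0.12,0.4,-0.15,85]
    - [-1.2,0.24,1.8,0.24,0.84,-0.3,85]
    - [-1.32,0.26,2.03,0.24,0.84,-0.3,85]
    - [-1.32,0.26,2.03,0.24,0.84,-0.3,85]

```text
time_s: 2.6
position: [0.4668, -0.384, 0.0777]
tool_rot: [[0.327, 0.641, 0.695], [0.272, -0.768, 0.58], [0.905, -0.0, -0.425]]
ft_force: [0.8, -0.3, 0.1]
grip_width: 0.085
```

```bash
python3 log.py; python3 - <<'E'
from plan import *
from h import *
Rt=toolR(40,25); g=np.array([.5222,-.3378,.044]); print(to(g+(.023)*Rt[:,2]+[0,0,.0],Rt))
im,d=grab('side','s3'); cv2.imwrite('pics/s3c.png',cv2.resize(im[90:250,300:560],None,fx=3,fy=3)[:,:,::-1])
im,d=grab('top','t3'); cv2.imwrite('pics/t3c.png',cv2.resize(im[150:330,330:590],None,fx=3,fy=3)[:,:,::-1])
E
```

```text
2.6 [-72.82  47.39  83.22  56.63  89.32 -45.51] [ 0.4668 -0.384   0.0777] [ 0.8 -0.3  0.1] 0.08496080139332195
[[ 0.3266  0.6408  0.6948]
 [ 0.2724 -0.7677  0.58  ]
 [ 0.9051 -0.0002 -0.4253]]
row [0.0, -0.0, 2.05] [0.02, 0.02, -0.01] rows need 1.6415601740905181 0.021229734259682213
[ 0.005 -0.     2.052  0.016  0.021 -0.009]
```

View pics/s3c.png

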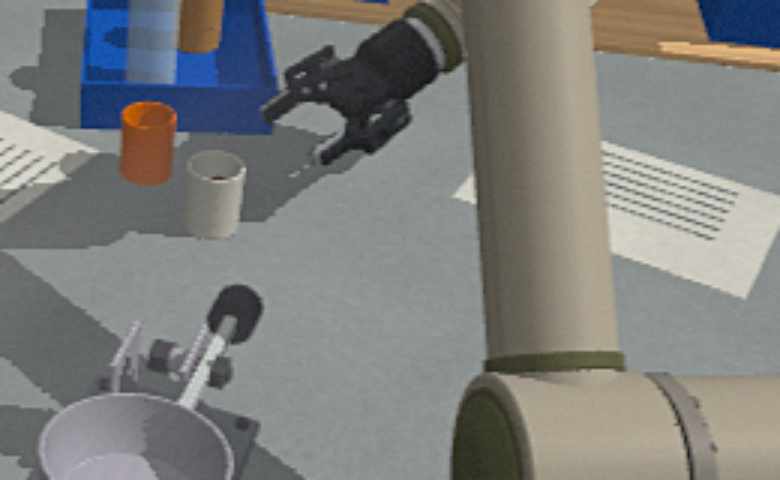

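View pics/t3c.png

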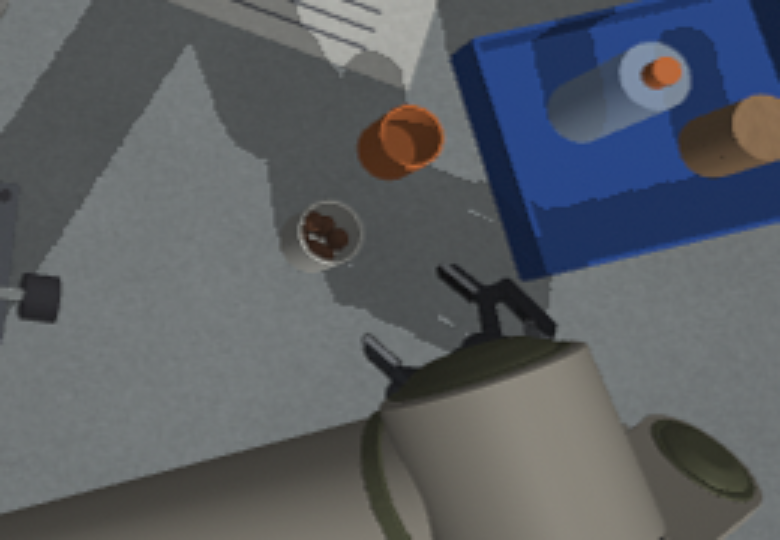

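The open jaws straddle the line to the white cup: cup crop pixel (330,233), jaws at (455,270) and (370,345). Next I advance and grip.

Request:
send_rows:
  targets:
    - [0,0,0.8,0,0,0,85]
    - [0,0,1.6,0,0,0,85]
    - [0,0,2.05,0,0,0,85]
    - [0,0,2.05,0,0,0,50]
    - [0,0,2.05,0,0,0,50]
  grip_force: 45

```text
time_s: 3.32
position: [0.5375, -0.3261, 0.0347]
tool_rot: [[0.325, 0.639, 0.697], [0.272, -0.769, 0.578], [0.906, 0.002, -0.423]]
ft_force: [0.5, 0.5, 2.1]
grip_width: 0.0574
```

Request:
send_rows:
  targets:
    - [0,0,0,0,0,0,45]
    - [0,0,0,0,0,0,45]
    - [0,0,0,0,0,0,45]

```text
time_s: 3.7
position: [0.5375, -0.3261, 0.0347]
tool_rot: [[0.324, 0.639, 0.698], [0.271, -0.77, 0.578], [0.906, 0.002, -0.423]]
ft_force: [-2.0, -1.1, 6.0]
grip_width: 0.0572
```

```bash
python3 log.py; python3 - <<'E'
from h import *
im,d=grab('side','s4'); cv2.imwrite('pics/s4c.png',cv2.resize(im[90:250,300:560],None,fx=3,fy=3)[:,:,::-1])
E
```

```text
3.7 [-64.4   50.86  85.71  62.87  81.04 -47.63] [ 0.5375 -0.3261  0.0347] [-2.  -1.1  6. ] 0.057193413467899794
[[ 0.3245  0.6386  0.6978]
 [ 0.2711 -0.7696  0.5782]
 [ 0.9062  0.0016 -0.4228]]
```

View pics/s4c.png

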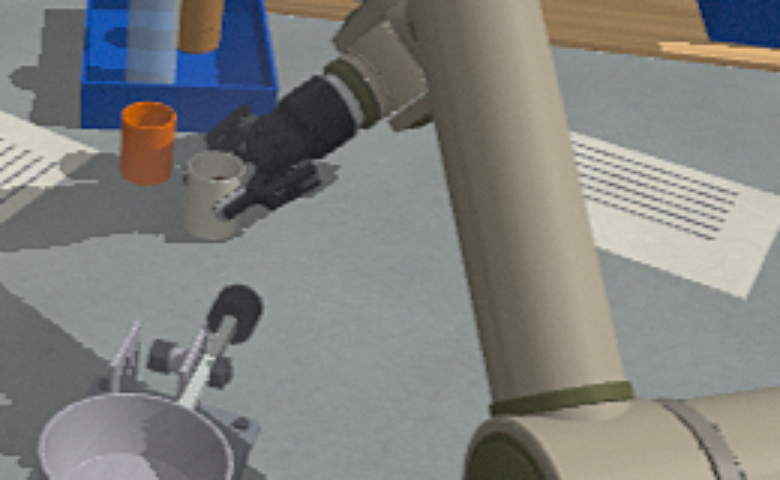

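The cup is held: 57 mm opening, matching the 58 mm cup. Next I fit the arm kinematics from the logged poses and plan the pour.

```bash
cat > kin.py <<'E'
import numpy as np, json
from scipy.optimize import least_squares
from scipy.spatial.transform import Rotation as R
def rot(a,t): return R.from_rotvec(np.radians(t)*np.array(a,float)).as_matrix()
Z=[0,0,1];Y=[0,1,0]
# forearm frame: z along link at pitch about y ; tool z
def fk(q,p):
    h,o,L1,L2,a,LT=p
    A=rot(Z,q[0])
    e=np.array([0,o,h])+rot(Y,q[1])@[0,0,L1]
    B=rot(Y,q[1]+q[2]); w=e+B@[a,0,L2]
    C=B@rot(Z,SG[0]*q[3])@rot(Y,q[4])
    T=C@rot(Z,SG[1]*q[5])@OFF
    return A@(w+C@[0,0,LT]),A@T
SG=[1,1];OFF=np.eye(3)
D=[json.loads(l) for l in open('poses.jsonl')]
def setup():
    global SG,OFF
    best=None
    for s in (1,-1):
        for s6 in(1,-1):
            SG=[s,s6];OFF=np.eye(3)
            # offset from the first pose
            offs=[fk(d['q'],[0]*6)[1].T@np.array(d['tool_rot']) for d in D]
            e=max(np.abs(o-offs[0]).max() for o in offs)
            if best is None or e<best[0]: best=(e,s,s6,offs[0])
    SG=[best[1],best[2]];OFF=best[3]
    f=lambda p: np.concatenate([fk(d['q'],p)[0]-d['position'] for d in D])
    s=least_squares(f,[.3,.1,.4,.4,0,.3]); return s.x,best[0],np.abs(s.fun).max()
P,eo,ep=setup()
def ik(pos,Rt,q0):
    lo=np.array([-178.18,-50.72,12.68,-81.47,9.98,-165.26]);hi=np.array([178.18,133.34,142.11,261.47,163.14,165.26])
    def f(q):
        p,r=fk(q,P); return np.r_[(p-pos)*10,R.from_matrix(r.T@Rt).as_rotvec()*3]
    s=least_squares(f,np.clip(q0,lo+.1,hi-.1),bounds=(lo,hi)); return s.x,np.abs(s.fun).max()
if __name__=='__main__': print(SG,P,eo,ep,OFF.round(3))
E
python3 kin.py
```

```text
[1, 1] [0.1301     0.1175     0.53709997 0.35080001 0.10299997 0.2575    ] 6.454601295535553e-09 2.430354140159352e-09 [[ 0. -1. -0.]
 [ 1.  0.  0.]
 [ 0. -0.  1.]]
```

```bash
cat > pourplan.py <<'E'
from plan import *; import kin
from rig import status
s=status.observe(); q=s['q']; R0=R.from_matrix(s['tool_rot']).as_matrix()
def pour(az,pitch,phi):
    Rt=toolR(az,pitch); return Rt@R.from_rotvec([0,0,np.radians(phi)]).as_matrix()
def chk(name,g,Rt,q,n=6):
    p0,r0=kin.fk(q,kin.P); p1=g+.023*Rt[:,2]; rv=R.from_matrix(r0.T@Rt).as_rotvec()
    for i in range(1,n+1):
        t=i/n; q,e=kin.ik(p0+(p1-p0)*t,r0@R.from_rotvec(rv*t).as_matrix(),q)
        if e>1e-3: print('bad',name,t,e,q.round(0))
    print(name,p1.round(3),q.round(1),'e',round(e,5)); return q
for az in (75,90,100):
  for sg in (1,-1):
    print('---',az,sg)
    tz=toolR(az,0)[:,2]; side=sg*toolR(az,0)[:,1]
    g=np.array([.504,.178,.25])+.010*tz-.03*side
    qq=chk('lift',np.array([.522,-.338,.26]),toolR(40,25),q)
    qq=chk('carry',g+[0,0,.01],toolR(az,25),qq,10)
    qq=chk('level',g,pour(az,0,sg*40),qq)
    qq=chk('p90',g,pour(az,0,sg*90),qq)
    qq=chk('p150',g,pour(az,0,sg*150),qq)
E
python3 pourplan.py
```

```text
--- 75 1
lift [ 0.538 -0.325  0.25 ] [-64.3  33.   77.9  61.6  93.3 -24.9] e 0.0
carry [0.483 0.216 0.25 ] [-17.5  18.6 105.1  67.6  78.4 -31.9] e 0.0
level [0.484 0.218 0.25 ] [-20.6  30.6 112.6  85.5  93.3 -13.3] e 0.0
p90 [0.484 0.218 0.25 ] [-20.6  30.6 112.6  85.5  93.3  36.7] e 0.0
p150 [0.484 0.218 0.25 ] [-20.6  30.6 112.6  85.5  93.3  96.7] e 0.0
--- 75 -1
lift [ 0.538 -0.325  0.25 ] [-64.3  33.   77.9  61.6  93.3 -24.9] e 0.0
carry [0.541 0.2   0.25 ] [-17.2  23.4  96.4  67.   79.6 -28.2] e 0.0
level [0.542 0.202 0.25 ] [-19.9  33.7 103.2  86.4  93.3 -87.1] e 0.0
p90 [0.542 0.202 0.25 ] [ -19.9   33.7  103.2   86.4   93.3 -137.1] e 0.0
bad p150 0.5 0.038253589677979635 [ -20.   33.  102.   86.   93. -165.]
bad p150 0.6666666666666666 0.25688851317700073 [ -19.   32.   98.   84.   93. -165.]
bad p150 0.8333333333333334 0.48532347959864197 [ -18.   30.   94.   81.   92. -165.]
bad p150 1.0 0.7201336046744796 [ -18.   28.   91.   79.   91. -165.]
p150 [0.542 0.202 0.25 ] [ -17.6   28.1   90.6   78.9   91.  -165.3] e 0.72013
--- 90 1
lift [ 0.538 -0.325  0.25 ] [-64.3  33.   77
[... 1196 characters left out ...]
.5  43.3] e 0.0
p150 [0.469 0.205 0.25 ] [-18.5  36.   97.   69.6 110.5 103.3] e 0.0
--- 100 -1
lift [ 0.538 -0.325  0.25 ] [-64.3  33.   77.9  61.6  93.3 -24.9] e 0.0
carry [0.528 0.214 0.25 ] [-13.6  30.7  82.4  57.4  99.6 -31.3] e 0.0
level [0.528 0.216 0.25 ] [-15.6  39.7  87.2  73.9 110.2 -79.8] e 0.0
p90 [0.528 0.216 0.25 ] [ -15.6   39.7   87.2   73.9  110.2 -129.8] e 0.0
bad p150 0.6666666666666666 0.1226695400594357 [ -15.   39.   85.   74.  111. -165.]
bad p150 0.8333333333333334 0.3943053479214146 [ -14.   39.   80.   75.  112. -165.]
bad p150 1.0 0.6662066731180236 [ -13.   39.   75.   75.  113. -165.]
p150 [0.528 0.216 0.25 ] [ -13.3   39.2   75.2   75.3  113.  -165.3] e 0.66621
```

Request:
send_rows:
  targets:
    - [0.4,0,-0.19,0,0,0,45]
    - [1.3,0,-0.6,0,0,0,45]
    - [2.3,0,-1.07,0,0,0,45]
    - [3.3,0,-1.54,0,0,0,45]
    - [4,0,-1.86,0,0,0,45]

```text
time_s: 4.38
position: [0.5377, -0.3245, 0.2577]
tool_rot: [[0.325, 0.639, 0.697], [0.274, -0.769, 0.578], [0.905, 0.003, -0.425]]
ft_force: [-0.3, -0.2, -1.2]
grip_width: 0.0574
```

```bash
python3 log.py; python3 - <<'E'
from pourplan import *
s=status.observe(); q=s['q']
g=np.array([.504,.178,.26])+.010*np.array([0,1,0])-.03*np.array([1,0,0])
Rt=toolR(90,25); row=to(g+.023*Rt[:,2],Rt)
E
```

```text
4.375 [-64.29  32.35  77.63  61.64  93.44 -24.15] [ 0.5377 -0.3245  0.2577] [-0.3 -0.2 -1.2] 0.05736878527878752
[[ 0.3253  0.6393  0.6967]
 [ 0.2737 -0.7689  0.5778]
 [ 0.9051  0.0027 -0.4251]]
--- 75 1
lift [ 0.538 -0.325  0.25 ] [-64.3  33.   77.9  61.6  93.3 -24.9] e 0.0
carry [0.483 0.216 0.25 ] [-17.5  18.6 105.1  67.6  78.4 -31.9] e 0.0
level [0.484 0.218 0.25 ] [-20.6  30.6 112.6  85.5  93.3 -13.3] e 0.0
p90 [0.484 0.218 0.25 ] [-20.6  30.6 112.6  85.5  93.3  36.7] e 0.0
p150 [0.484 0.218 0.25 ] [-20.6  30.6 112.6  85.5  93.3  96.7] e 0.0
--- 75 -1
lift [ 0.538 -0.325  0.25 ] [-64.3  33.   77.9  61.6  93.3 -24.9] e 0.0
carry [0.541 0.2   0.25 ] [-17.2  23.4  96.4  67.   79.6 -28.2] e 0.0
level [0.542 0.202 0.25 ] [-19.9  33.7 103.2  86.4  93.3 -87.1] e 0.0
p90 [0.542 0.202 0.25 ] [ -19.9   33.7  103.2   86.4   93.3 -137.1] e 0.0
bad p150 0.5 0.038253589243845476 [ -20.   33.  102.   86.   93. -165.]
bad p150 0.6666666666666666 0.25688850630133897 [ -19.   32.   98.   84.   93. -165.]
bad p150 0.8333333333333334 0.4853234642172407 [ -18.   30.   94.   81.   92. -165.]
bad p150
[... 1478 characters left out ...]
100 -1
lift [ 0.538 -0.325  0.25 ] [-64.3  33.   77.9  61.6  93.3 -24.9] e 0.0
carry [0.528 0.214 0.25 ] [-13.6  30.7  82.4  57.4  99.6 -31.3] e 0.0
level [0.528 0.216 0.25 ] [-15.6  39.7  87.2  73.9 110.2 -79.8] e 0.0
p90 [0.528 0.216 0.25 ] [ -15.6   39.7   87.2   73.9  110.2 -129.8] e 0.0
bad p150 0.6666666666666666 0.122669536593566 [ -15.   39.   85.   74.  111. -165.]
bad p150 0.8333333333333334 0.3943053434259228 [ -14.   39.   80.   75.  112. -165.]
bad p150 1.0 0.6662066772945483 [ -13.   39.   75.   75.  113. -165.]
p150 [0.528 0.216 0.25 ] [ -13.3   39.2   75.2   75.3  113.  -165.3] e 0.66621
row [2.37, -9.02, 5.34] [5.7, 0.03, -2.65] rows need 8.595417280835612 4.6971145757466894
```

Request:
send_rows:
  targets:
    - [0.12,-0.45,0.27,0.28,0,-0.13,45]
    - [0.36,-1.35,0.8,0.85,0,-0.4,45]
    - [0.6,-2.25,1.33,1.42,0,-0.66,45]
    - [0.84,-3.15,1.86,2,0,-0.93,45]
    - [1.08,-4.05,2.4,2.56,0,-1.19,45]

```text
time_s: 5.0
position: [0.509, -0.0834, 0.2531]
tool_rot: [[0.197, 0.887, 0.418], [0.376, -0.462, 0.803], [0.905, -0.0, -0.425]]
ft_force: [1.0, 0.1, -1.4]
grip_width: 0.0575
```

```bash
sed -i '/^for az in/,$d' pourplan.py; cat > carry.py <<'E'
from pourplan import *
s=status.observe(); q=s['q']
g=np.array([.504,.178,.26])+.010*np.array([0,1,0])-.03*np.array([1,0,0])
Rt=toolR(90,25); row=to(g+.023*Rt[:,2],Rt)
E
python3 log.py;python3 carry.py
```

```text
5.0 [-49.59  24.31  94.02  57.47  95.62 -34.92] [ 0.509  -0.0834  0.2531] [ 1.   0.1 -1.4] 0.05745305864935897
[[ 0.1966  0.8867  0.4184]
 [ 0.3764 -0.4623  0.8029]
 [ 0.9054 -0.0003 -0.4246]]
row [2.01, -3.32, 4.42] [3.12, 0.02, -1.46] rows need 4.709341753158211 2.5735350489174014
```

Request:
send_rows:
  targets:
    - [0.36,-0.6,0.79,0.56,0,-0.26,45]
    - [0.8,-1.33,1.77,1.25,0,-0.58,45]
    - [1.25,-2.06,2.75,1.95,0,-0.9,45]
    - [1.65,-2.75,3.65,2.6,0,-1.2,45]
    - [2.01,-3.32,4.42,3.12,0,-1.46,45]

```text
time_s: 5.62
position: [0.4746, 0.2091, 0.2508]
tool_rot: [[-0.001, 1.0, -0.001], [0.424, 0.001, 0.906], [0.906, 0.0, -0.424]]
ft_force: [0.3, -0.8, -2.2]
grip_width: 0.0573
```

Request:
send_rows:
  targets:
    - [0,0,0,0,0,0,45]

```text
time_s: 5.75
position: [0.4738, 0.2101, 0.2508]
tool_rot: [[-0.002, 1.0, -0.004], [0.424, 0.004, 0.906], [0.906, 0.0, -0.424]]
ft_force: [0.1, -0.7, -1.0]
grip_width: 0.0572
```

```bash
python3 log.py; python3 - <<'E'
from h import *
from pourplan import *
s=status.observe(); P0=s['position'];R0=s['tool_rot']
g=np.array([.504,.178,.25])+.010*np.array([0,1,0])-.03*np.array([1,0,0])
for ph in (20,40,70,100,130,155):
    Rt=pour(90,0,ph); print(ph); to(g+.023*Rt[:,2],Rt)
im,d=grab('side','s5'); cv2.imwrite('pics/s5c.png',cv2.resize(im[90:330,230:500],None,fx=2.2,fy=2.2)[:,:,::-1])
im,d=grab('top','t5'); cv2.imwrite('pics/t5c.png',cv2.resize(im[150:330,150:410],None,fx=2.2,fy=2.2)[:,:,::-1])
E
```

```text
5.75 [-17.1   22.87  97.23  59.87  91.2  -34.31] [0.4738 0.2101 0.2508] [ 0.1 -0.7 -1. ] 0.057222800583055684
[[-0.0018  1.     -0.0036]
 [ 0.4237  0.004   0.9058]
 [ 0.9058  0.0001 -0.4237]]
20
row [-0.01, 0.0, 0.02] [0.52, 3.11, 2.47] rows need 0.019528522818735912 2.991035620371402
40
row [-0.01, 0.0, 0.02] [1.07, 3.01, 4.93] rows need 0.019528522818735912 4.390563533059405
70
row [-0.01, 0.0, 0.02] [1.89, 2.75, 8.61] rows need 0.019528522818735912 6.9030397860234896
100
row [-0.01, 0.0, 0.02] [2.71, 2.32, 12.28] rows need 0.019528522818735912 9.563191126193324
130
row [-0.01, 0.0, 0.02] [3.53, 1.68, 15.94] rows need 0.019528522818735912 12.273270522329701
155
row [-0.01, 0.0, 0.02] [4.21, 0.97, 18.97] rows need 0.019528522818735912 14.547566955779462
```

View pics/s5c.png

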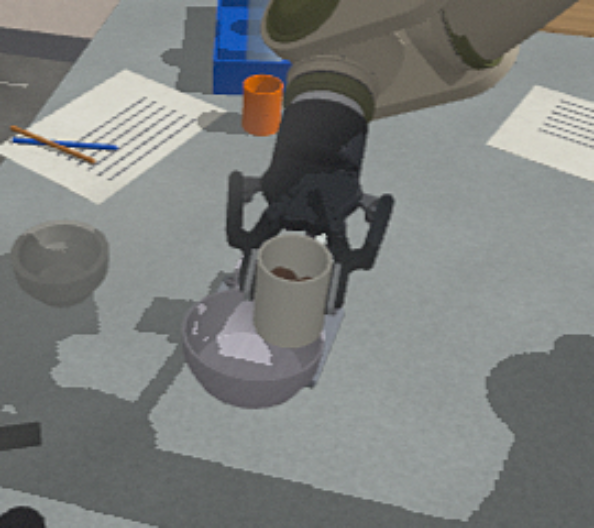

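View pics/t5c.png

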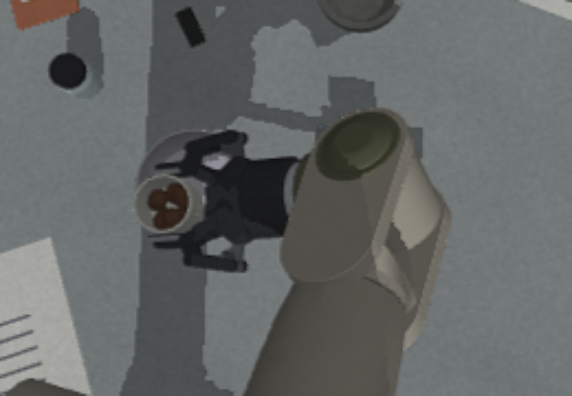

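Request:
send_rows:
  targets:
    - [0,0,0,0.2,0.6,1,45]
    - [0,0,0,0.42,1.2,2,45]
    - [0,0,0,0.64,1.8,3,45]
    - [0,0,0,0.86,2.4,4,45]
    - [0,0,0,1.07,3,4.93,45]

```text
time_s: 6.48
position: [0.4763, 0.2054, 0.2502]
tool_rot: [[0.647, 0.763, 0.009], [-0.007, -0.006, 1.0], [0.763, -0.647, 0.001]]
ft_force: [0.2, -0.1, -1.3]
grip_width: 0.0574
```

Request:
send_rows:
  targets:
    - [0,0,0,0,0,1.2,45]
    - [0,0,0,0,0,2.4,45]
    - [0,0,0,0,0,3.6,45]
    - [0,0,0,0,0,4.8,45]
    - [0,0,0,0,0,6,45]

```text
time_s: 7.1
position: [0.4761, 0.2056, 0.2503]
tool_rot: [[1.0, 0.029, 0.008], [-0.008, -0.002, 1.0], [0.029, -1.0, -0.002]]
ft_force: [-0.4, 0.0, -2.7]
grip_width: 0.0574
```

```bash
python3 log.py; python3 - <<'E'
from h import *
im,d=grab('side','s6'); cv2.imwrite('pics/s6c.png',cv2.resize(im[90:330,230:500],None,fx=2.2,fy=2.2)[:,:,::-1])
E
```

```text
7.1 [-20.51  33.66 103.23  75.01 103.49  39.67] [0.4761 0.2056 0.2503] [-0.4  0.  -2.7] 0.057375264807924514
[[ 0.9996  0.0286  0.0078]
 [-0.0078 -0.0019  1.    ]
 [ 0.0286 -0.9996 -0.0017]]
```

View pics/s6c.png

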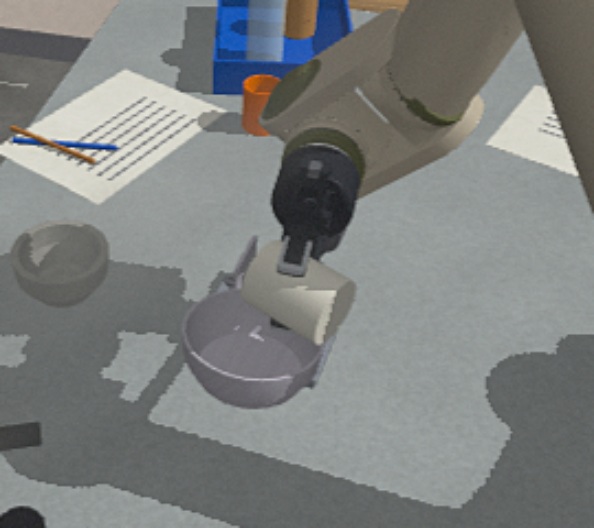

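The cup is on its side with the mouth over the pan. I can see its bottom at (335,315), and the pan is still empty. Next I continue the turn.

Request:
send_rows:
  targets:
    - [0,0,0,0,0,1.3,45]
    - [0,0,0,0,0,2.6,45]
    - [0,0,0,0,0,3.9,45]
    - [0,0,0,0,0,5.2,45]
    - [0,0,0,0,0,6.4,45]

```text
time_s: 7.78
position: [0.476, 0.2059, 0.2503]
tool_rot: [[0.651, -0.759, 0.007], [-0.006, 0.005, 1.0], [-0.759, -0.651, -0.001]]
ft_force: [-0.4, 0.8, -1.2]
grip_width: 0.0574
```

```bash
python3 log.py; python3 - <<'E'
from h import *
im,d=grab('side','s7'); cv2.imwrite('pics/s7c.png',cv2.resize(im[90:330,230:500],None,fx=2.2,fy=2.2)[:,:,::-1])
E
```

```text
7.775 [-20.47  33.66 103.24  75.02 103.5   90.72] [0.476  0.2059 0.2503] [-0.4  0.8 -1.2] 0.05736640232078663
[[ 0.6506 -0.7594  0.0072]
 [-0.0056  0.0046  1.    ]
 [-0.7594 -0.6506 -0.0013]]
```

View pics/s7c.png

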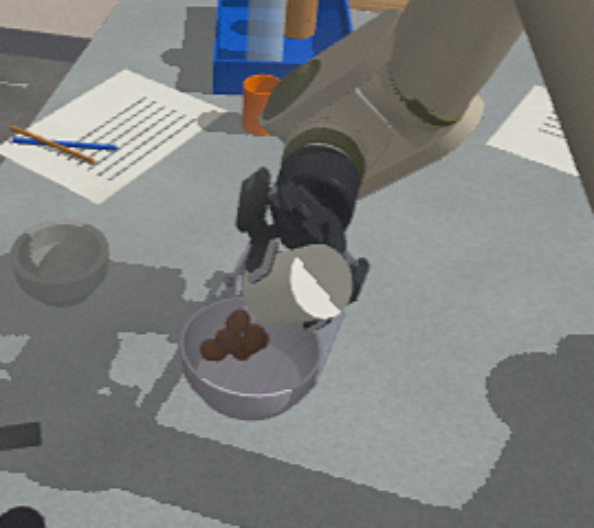

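Request:
send_rows:
  targets:
    - [0,0,0,0,0,1.3,45]
    - [0,0,0,0,0,2.4,45]
    - [0,0,0,0,0,2.4,45]
    - [0,0,0,0,0,2.4,45]

```text
time_s: 8.32
position: [0.4757, 0.2068, 0.2501]
tool_rot: [[0.372, -0.928, 0.006], [-0.003, 0.005, 1.0], [-0.928, -0.372, -0.001]]
ft_force: [-0.0, -0.8, -1.4]
grip_width: 0.0578
```

```bash
python3 log.py; python3 - <<'E'
from h import *
im,d=grab('side','s8'); cv2.imwrite('pics/s8c.png',cv2.resize(im[150:300,280:440],None,fx=3.5,fy=3.5)[:,:,::-1])
for r in vision.masks_of('side','nutmeg0_mid'): print(r['p'],r['extent'])
im,d=grab('top','t8'); cv2.imwrite('pics/t8c.png',cv2.resize(im[150:330,150:410],None,fx=2.5,fy=2.5)[:,:,::-1])
E
```

```text
8.325 [-20.37  33.69 103.25  75.04 103.49 109.46] [0.4757 0.2068 0.2501] [-0.  -0.8 -1.4] 0.057792508731199906
[[ 0.3715 -0.9284  0.0057]
 [-0.003   0.005   1.    ]
 [-0.9284 -0.3715 -0.001 ]]
0.61 [345.5, 276.3, 362.3, 288.0]
```

View pics/s8c.png

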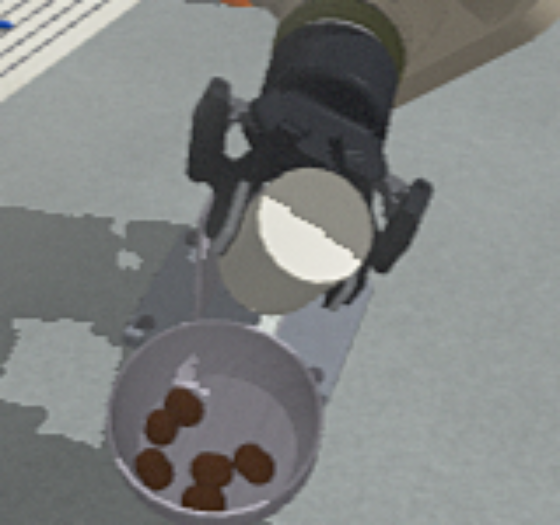

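View pics/t8c.png

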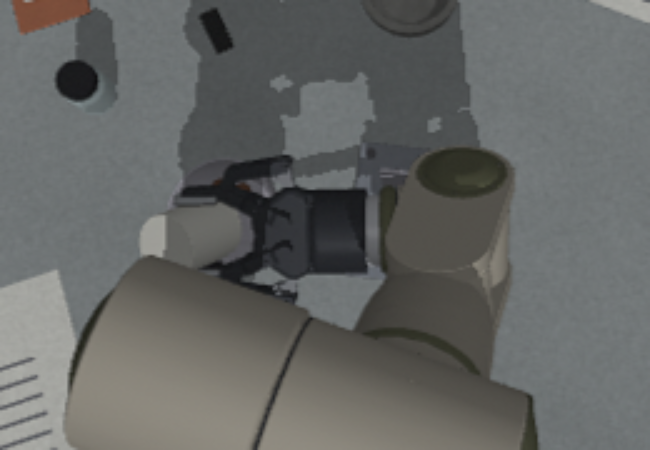

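All six nutmegs are in the pan: crop pixels (183,405), (162,427), (155,468), (212,468), (255,464) and (204,497). The pan has sunk. Next I bring the cup upright and return it.

Request:
send_rows:
  targets:
    - [-0.2,-0.08,0,0,0,-1.3,45]
    - [-0.4,-0.16,0,0,0,-2.6,45]
    - [-0.56,-0.22,0,0,0,-3.9,45]
    - [-0.56,-0.22,0,0,0,-5.2,45]
    - [-0.56,-0.22,0,0,0,-6.5,45]

```text
time_s: 9.1
position: [0.4753, 0.2073, 0.2801]
tool_rot: [[0.961, -0.276, 0.005], [-0.005, 0.0, 1.0], [-0.276, -0.961, -0.001]]
ft_force: [-0.0, 0.4, -2.4]
grip_width: 0.0576
```

```bash
python3 log.py; python3 - <<'E'
from pourplan import *
q=status.observe()['q']
Rt=toolR(40,25); g=np.array([.522,-.338,.28])
to(g+.023*Rt[:,2],Rt); chk('back',g,Rt,q,12)
E
```

```text
9.1 [-20.31  30.49 101.91  76.15 104.62  61.84] [0.4753 0.2073 0.2801] [-0.   0.4 -2.4] 0.05757430315820521
[[ 0.9611 -0.2762  0.0046]
 [-0.0047  0.0005  1.    ]
 [-0.2762 -0.9611 -0.0009]]
row [1.31, -0.16, -10.63] [-6.68, 3.48, -10.81] rows need 8.571159943123304 9.853560675947701
back [ 0.538 -0.325  0.27 ] [-64.3  31.7  76.5  61.8  94.6 -22.6] e 0.0
```

Request:
send_rows:
  targets:
    - [0.1,-0.01,-0.6,-0.53,0.28,-0.86,45]
    - [0.2,-0.02,-1.5,-1.1,0.56,-1.73,45]
    - [0.31,-0.04,-2.5,-1.65,0.85,-2.6,45]
    - [0.42,-0.05,-3.4,-2.2,1.14,-3.5,45]
    - [0.53,-0.07,-4.3,-2.7,1.4,-4.37,45]

```text
time_s: 9.72
position: [0.5008, -0.0094, 0.2762]
tool_rot: [[0.936, 0.288, 0.201], [-0.071, -0.405, 0.912], [0.344, -0.868, -0.359]]
ft_force: [0.2, 0.1, -1.1]
grip_width: 0.0578
```

```bash
python3 log.py; python3 - <<'E'
from pourplan import *
Rt=toolR(40,25); g=np.array([.522,-.338,.22])
to(g+.023*Rt[:,2],Rt)
E
```

```text
9.725 [-41.82  25.17  91.1   57.18 104.59  32.23] [ 0.5008 -0.0094  0.2762] [ 0.2  0.1 -1.1] 0.05781218110425155
[[ 0.9364  0.2878  0.2009]
 [-0.071  -0.4051  0.9115]
 [ 0.3437 -0.8678 -0.3589]]
row [0.69, 3.91, -5.12] [-3.97, 2.1, -6.44] rows need 5.186954557485419 5.873229394706361
```

Request:
send_rows:
  targets:
    - [0.1,0.55,-0.72,-0.56,0.3,-0.9,45]
    - [0.21,1.17,-1.54,-1.2,0.63,-1.93,45]
    - [0.34,1.95,-2.56,-1.98,1.05,-3.2,45]
    - [0.45,2.54,-3.3,-2.6,1.36,-4.2,45]
    - [0.57,3.2,-4.2,-3.26,1.72,-5.28,45]

```text
time_s: 10.35
position: [0.531, -0.2673, 0.2212]
tool_rot: [[0.468, 0.644, 0.606], [0.18, -0.74, 0.648], [0.865, -0.194, -0.463]]
ft_force: [1.3, -0.9, -0.9]
grip_width: 0.0578
```

```bash
python3 log.py; python3 - <<'E'
from pourplan import *
Rt=np.array([[.3245,.6386,.6978],[.2711,-.7696,.5782],[.9062,.0016,-.4228]]); 
to([.5375,-.3261,.085],Rt)
E
```

```text
10.35 [-60.99  32.46  82.82  57.63  92.81 -17.88] [ 0.531  -0.2673  0.2212] [ 1.3 -0.9 -0.9] 0.057761399163337265
[[ 0.4682  0.6436  0.6055]
 [ 0.1803 -0.7404  0.6475]
 [ 0.8651 -0.194  -0.4626]]
row [-2.51, 1.48, 0.58] [-0.78, 0.41, -1.19] rows need 2.3758444866090414 1.1034343159629854
```

Request:
send_rows:
  targets:
    - [-0.6,0.35,0.14,-0.25,0.13,-0.4,45]
    - [-1.3,0.77,0.3,-0.5,0.27,-0.8,45]
    - [-2,1.2,0.46,-0.78,0.41,-1.19,45]
    - [-2.51,1.48,0.58,-0.78,0.41,-1.19,45]
    - [-2.51,1.48,0.58,-0.78,0.41,-1.19,45]

```text
time_s: 10.98
position: [0.5363, -0.3239, 0.0831]
tool_rot: [[0.33, 0.638, 0.696], [0.264, -0.77, 0.581], [0.906, -0.008, -0.423]]
ft_force: [0.2, 0.2, -0.4]
grip_width: 0.0575
```

```bash
python3 log.py; python3 - <<'E'
from pourplan import *
from h import *
Rt=np.array([[.3245,.6386,.6978],[.2711,-.7696,.5782],[.9062,.0016,-.4228]]); 
to([.5375,-.3261,.0355],Rt)
im,d=grab('side','s9'); cv2.imwrite('pics/s9c.png',cv2.resize(im[90:250,300:460],None,fx=3.5,fy=3.5)[:,:,::-1])
r=vision.masks_of('side','cup')
for x in r:
    P,u,v=pts('side',d,x['pixels']); print(x['p'],x['extent'],np.percentile(P,[3,97],0))
E
```

```text
10.975 [-64.4   46.18  85.46  62.14  83.45 -42.68] [ 0.5363 -0.3239  0.0831] [ 0.2  0.2 -0.4] 0.057475292438249614
[[ 0.3302  0.6379  0.6957]
 [ 0.2641 -0.77    0.5808]
 [ 0.9062 -0.0081 -0.4227]]
row [-0.87, 0.06, 0.39] [-0.02, -0.0, -0.06] rows need 0.762301287715283 0.05177307294630376
0.92 [341.0, 126.4, 359.4, 150.7] [[ 0.58  -0.446  0.005]
 [ 0.628 -0.39   0.071]]
0.76 [362.9, 129.5, 384.0, 157.3] [[ 0.495 -0.364  0.054]
 [ 0.545 -0.306  0.12 ]]
```

View pics/s9c.png

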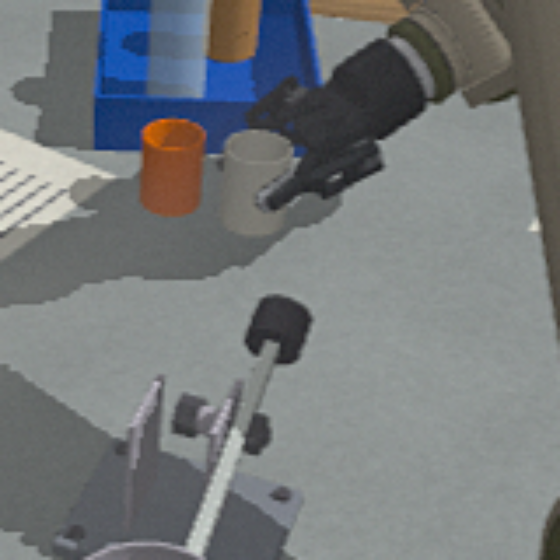

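Request:
send_rows:
  targets:
    - [-0.4,0.03,0.18,0,0,-0.06,45]
    - [-0.75,0.05,0.34,0,0,-0.06,45]
    - [-0.86,0.06,0.39,0,0,-0.06,45]
    - [-0.86,0.06,0.39,0,0,-0.06,45]

```text
time_s: 11.58
position: [0.5381, -0.3262, 0.0376]
tool_rot: [[0.324, 0.641, 0.696], [0.273, -0.768, 0.58], [0.906, 0.002, -0.423]]
ft_force: [-0.1, -0.3, -1.1]
grip_width: 0.0575
```

Request:
send_rows:
  targets:
    - [-0.04,0,0.02,0,0,0,45]
    - [-0.06,0,0.03,0,0,0,45]
    - [-0.06,0,0.03,0,0,0,45]

```text
time_s: 11.95
position: [0.5381, -0.3263, 0.0347]
tool_rot: [[0.323, 0.641, 0.697], [0.273, -0.768, 0.58], [0.906, 0.003, -0.423]]
ft_force: [-0.1, -0.3, 3.4]
grip_width: 0.0577
```

Contact is felt (+4 N). Release, then back off along the tool axis.

Request:
send_rows:
  targets:
    - [0,0,0,0,0,0,80]
    - [0,0,0,0,0,0,85]
    - [0,0,0,0,0,0,85]
    - [0,0,0,0,0,0,85]
    - [0,0,-0.3,0,0,0,85]

```text
time_s: 12.58
position: [0.5274, -0.3344, 0.0403]
tool_rot: [[0.324, 0.642, 0.695], [0.272, -0.767, 0.581], [0.906, 0.001, -0.423]]
ft_force: [-0.6, -0.2, -0.1]
grip_width: 0.085
```

Request:
send_rows:
  targets:
    - [0,0,-0.6,0,0,0,85]
    - [0,0,-1.3,0,0,0,85]
    - [0,0,-2.2,0,0,0,85]
    - [0,0,-2.2,0,0,0,85]

```text
time_s: 13.08
position: [0.4491, -0.4018, 0.0884]
tool_rot: [[0.324, 0.638, 0.699], [0.275, -0.77, 0.575], [0.905, 0.005, -0.425]]
ft_force: [-0.1, 0.6, -0.4]
grip_width: 0.0852
```

```bash
python3 log.py; python3 - <<'E'
from h import *
ims,d=grab('side','s10'); cv2.imwrite('pics/s10c.png',cv2.resize(ims[90:290,280:480],None,fx=2.8,fy=2.8)[:,:,::-1]); np.save('side10.npy',d)
for x in vision.masks_of('side','cup'):
    P,u,v=pts('side',d,x['pixels']); print(x['p'],x['extent'],np.percentile(P,[3,97],0).round(3))
for x in vision.masks_of('side','bolt_head'):
    P,u,v=pts('side',d,x['pixels']); print(x['p'],x['extent'],np.percentile(P,[3,50,97],0).round(3))
im,d=grab('top','t10'); cv2.imwrite('pics/t10c.png',cv2.resize(im[180:290,190:370],None,fx=4,fy=4)[:,:,::-1]); np.save('top10.npy',d)
E
```

```text
13.075 [-74.99  46.82  81.9   55.51  91.52 -45.08] [ 0.4491 -0.4018  0.0884] [-0.1  0.6 -0.4] 0.08518838880631845
[[ 0.3243  0.6376  0.6988]
 [ 0.2748 -0.7703  0.5754]
 [ 0.9052  0.0055 -0.425 ]]
0.64 [341.3, 122.8, 357.9, 150.7] [[ 0.58  -0.447  0.004]
 [ 0.632 -0.389  0.072]]
0.58 [360.8, 142.7, 379.9, 170.5] [[ 0.495 -0.367  0.004]
 [ 0.547 -0.309  0.072]]
```

View pics/s10c.png

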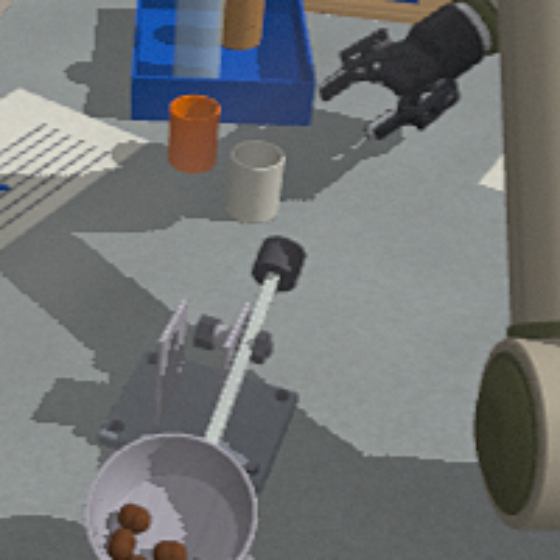

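View pics/t10c.png

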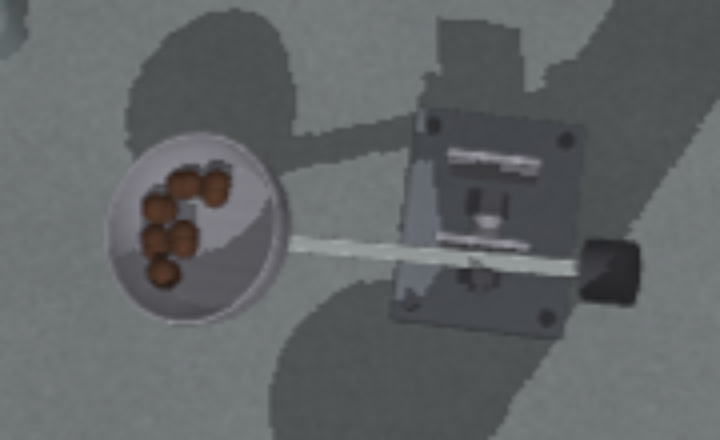

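The white cup stands upright (rim 0.072 m, bottom on the table) and is let go. All six nutmegs are in the sunken pan. Next comes the bolt grasp plan.

```bash
cat > bolt.py <<'E'
from plan import *; import kin
yw=np.radians(-8.0); XS=np.array([np.cos(yw),np.sin(yw),0]); YS=np.array([-np.sin(yw),np.cos(yw),0]); ZS=np.array([0,0,1.])
C=np.array([.5155,.001,.110])
def bp(th,sg,back=0.,dx=.0025,deep=.021):
    yb=np.cos(th)*YS-np.sin(th)*ZS; zb=np.cos(th)*ZS+np.sin(th)*YS
    y=sg*yb; z=-zb; x=np.cross(y,z); Rt=np.stack([x,y,z],1)
    return C+dx*XS+(deep-back)*z, Rt
def path(name,p1,Rt,q,n=8):
    p0,r0=kin.fk(q,kin.P); rv=R.from_matrix(r0.T@Rt).as_rotvec()
    for i in range(1,n+1):
        t=i/n; q,e=kin.ik(p0+(p1-p0)*t,r0@R.from_rotvec(rv*t).as_matrix(),q)
        if e>1e-3: print('bad',name,t,e,q.round(0))
    print(name,p1.round(3),q.round(1),'e',round(e,5)); return q
if __name__=='__main__':
    for sg in (1,-1):
        q=status.observe()['q']
        print('---',sg)
        q=path('up',np.array([.449,-.40,.25]),toolR(40,25),q)
        q=path('above',*bp(.30,sg,.13),q,12)
        q=path('in',*bp(.30,sg),q)
        q=path('lev',*bp(0,sg),q)
E
python3 bolt.py
python3 - <<'E'
from h import *
from scipy.optimize import least_squares
# refit pivot angle from the pan rim/beam, bolt points now
for c in('top','side'):
    P,u,v=pts(c,np.load(c+'10.npy'))
    import bolt
    L=(P-bolt.C)@np.stack([bolt.XS,bolt.YS,bolt.ZS],1)
    k=(abs(L[:,0]+36e-3)<.008)&(abs(L[:,2])<.07)&(L[:,1]>-.06)&(L[:,1]<.11)
    a=np.polyfit(L[k][:,1],L[k][:,2],1); print(c,'beam slope',np.degrees(np.arctan(a[0])),'->pivot',-np.arctan(a[0]),'z0',a[1],k.sum())
    k=(L[:,0]>-.012)&(L[:,0]<.014)&(abs(L[:,1])<.025)&(L[:,2]>-.02)&(L[:,2]<.03)
    Q=L[k]*1000; print('head',Q.shape,np.percentile(Q,[2,50,98],0).round(1))
    for xx in range(-22,20,3):
        kk=(abs(L[:,0]*1000-xx)<1.5)&(abs(L[:,1])<.025)&(L[:,2]>-.02)&(L[:,2]<.03)
        if kk.sum(): print(xx,kk.sum(),'y',(L[kk][:,1].min()*1000).round(1),(L[kk][:,1].max()*1000).round(1),'z',(L[kk][:,2].max()*1000).round(1))
E
```

```text
--- 1
up [ 0.449 -0.4    0.25 ] [-74.9  34.6  74.8  57.4 102.7 -28.7] e 0.0
above [0.522 0.033 0.214] [ -1.   22.5  78.2 -17.2  81.8 -80.2] e 0.0
in [ 0.517 -0.005  0.09 ] [ -5.2  29.4  89.9 -19.4  62.9 -78. ] e 0.0
lev [0.518 0.001 0.089] [-13.   27.5  91.6  -0.   61.  -95. ] e 0.0
--- -1
up [ 0.449 -0.4    0.25 ] [-74.9  34.6  74.8  57.4 102.7 -28.7] e 0.0
above [0.522 0.033 0.214] [ -1.   22.5  78.2 -17.2  81.8  99.8] e 0.0
in [ 0.517 -0.005  0.09 ] [ -5.2  29.4  89.9 -19.4  62.9 102. ] e 0.0
lev [0.518 0.001 0.089] [-13.   27.5  91.6   0.   61.   85. ] e 0.0
top beam slope -17.59051589856013 ->pivot 0.30701241955428316 z0 0.006742780259402922 298
head (85, 3) [[-11.8 -11.4  -0.7]
 [ -1.5   1.3   8.9]
 [  8.4  13.9  14.2]]
-22 13 y -23.9 24.0 z 19.2
-19 8 y -8.4 9.4 z 11.1
-16 11 y -8.1 9.8 z 12.3
-13 11 y -7.6 10.5 z 12.8
-10 9 y -7.2 10.8 z 11.0
-7 13 y -12.0 13.6 z 14.1
-4 12 y -11.6 13.8 z 13.8
-1 16 y -11.3 14.6 z 13.3
2 11 y -11.1 12.2 z 14.5
5 13 y -10.8 12.6 z 15.4
8 8 y -10.2 13.0 z 13.4
side beam slope -17.080005992789765 ->pivot 0.29810234083454423 z0 0.00585587172785612 339
head (100, 3) [[-11.7  -8.7  -9.1]
 [ -1.5   7.3   7.4]
 [  8.7  14.   12.9]]
-22 7 y -24.7 21.7 z 18.3
-19 6 y 1.1 10.0 z 11.6
-16 10 y -4.2 11.8 z 10.0
-13 12 y -3.5 10.8 z 11.7
-10 10 y -0.8 11.0 z 11.5
-7 17 y -6.0 13.6 z 11.0
-4 14 y -4.8 13.1 z 12.9
-1 13 y -8.7 14.1 z 14.3
2 17 y -7.4 14.0 z 12.3
5 15 y -9.0 12.7 z 13.5
8 11 y -9.7 14.4 z 11.7
```

Request:
send_rows:
  targets:
    - [0.7,0,-0.33,0,0,0,85]
    - [1.6,0,-0.75,0,0,0,85]
    - [2.5,0,-1.17,0,0,0,85]
    - [2.9,0,-1.36,0,0,0,85]

```text
time_s: 13.78
position: [0.4514, -0.3977, 0.2494]
tool_rot: [[0.323, 0.642, 0.695], [0.276, -0.767, 0.58], [0.906, 0.005, -0.424]]
ft_force: [0.3, 0.1, -0.3]
grip_width: 0.0854
```

```bash
sed -i 's/^C=.*/C=np.array([.5155,.0018,.110])/' bolt.py; python3 log.py; cat > above.py <<'E'
from bolt import *
p,Rt=bp(.30,1,.13); r=to(p,Rt); 
for f in (.1,.2,.3,.4,.5,.6,.7,.8,.9,1): print(f,(r*f).round(2).tolist())
q=path('above',p,Rt,status.observe()['q'],12)
E
python3 above.py
```

```text
13.775 [-74.63  34.42  75.14  57.49 102.19 -28.95] [ 0.4514 -0.3977  0.2494] [ 0.3  0.1 -0.3] 0.08536637049905843
[[ 0.3226  0.6421  0.6954]
 [ 0.2756 -0.7666  0.58  ]
 [ 0.9055  0.0046 -0.4243]]
row [2.2, -5.7, 6.29] [10.38, -6.36, -14.1] rows need 7.013041562337593 13.930182964303254
0.1 [0.22, -0.57, 0.63, 1.04, -0.64, -1.41]
0.2 [0.44, -1.14, 1.26, 2.08, -1.27, -2.82]
0.3 [0.66, -1.71, 1.89, 3.11, -1.91, -4.23]
0.4 [0.88, -2.28, 2.52, 4.15, -2.54, -5.64]
0.5 [1.1, -2.85, 3.14, 5.19, -3.18, -7.05]
0.6 [1.32, -3.42, 3.77, 6.23, -3.82, -8.46]
0.7 [1.54, -3.99, 4.4, 7.27, -4.45, -9.87]
0.8 [1.76, -4.56, 5.03, 8.3, -5.09, -11.28]
0.9 [1.98, -5.13, 5.66, 9.34, -5.72, -12.69]
1 [2.2, -5.7, 6.29, 10.38, -6.36, -14.1]
above [0.522 0.033 0.214] [ -0.9  22.5  78.2 -17.2  81.9 -80.1] e 0.0
```

```bash
cat > mid.py <<'E'
from bolt import *
q=status.observe()['q']; p0,r0=kin.fk(q,kin.P); p1,Rt=bp(.30,1,.13)
for sg in (1,-1):
  q=status.observe()['q']; p1,Rt=bp(.30,sg,.13); rv=R.from_matrix(r0.T@Rt).as_rotvec(); print(sg,np.degrees(np.linalg.norm(rv)))
  for t in np.linspace(.1,1,10):
    r=r0@R.from_rotvec(rv*t).as_matrix(); q,e=kin.ik(p0+(p1-p0)*t,r,q); print(t.round(1),r[:,2],q.round(0),round(e,4))
E
python3 mid.py
```

```text
1 149.0529579009604
0.1 [ 0.566  0.647 -0.511] [-70.  33.  74.  51. 104. -38.] 0.0
0.2 [ 0.428  0.671 -0.606] [-65.  31.  74.  44. 105. -47.] 0.0
0.3 [ 0.289  0.652 -0.701] [-59.  29.  74.  37. 104. -54.] 0.0
0.4 [ 0.16   0.589 -0.792] [-52.  27.  74.  30. 102. -61.] 0.0
0.5 [ 0.049  0.489 -0.871] [-45.  25.  75.  23.  99. -67.] 0.0
0.6 [-0.037  0.357 -0.934] [-37.  23.  76.  15.  96. -72.] 0.0
0.7 [-0.091  0.202 -0.975] [-28.  22.  76.   8.  92. -75.] 0.0
0.8 [-0.11   0.034 -0.993] [-19.  21.  77.  -0.  88. -77.] 0.0
0.9 [-0.093 -0.134 -0.987] [-10.  22.  78.  -9.  85. -79.] 0.0
1.0 [-0.041 -0.293 -0.955] [ -1.  22.  78. -17.  82. -80.] 0.0
-1 86.29363337600122
0.1 [ 0.694  0.489 -0.528] [-72.  28.  83.  54.  93. -26.] 0.0
0.2 [ 0.674  0.392 -0.626] [-68.  22.  89.  51.  83. -20.] 0.0
0.3 [ 0.635  0.294 -0.715] [-63.  17.  94.  47.  74. -12.] 0.0
0.4 [ 0.578  0.194 -0.793] [-56.  13.  97.  40.  65.  -0.] 0.0
0.5 [ 0.504  0.096 -0.858] [-47.  10.  98.  31.  58.  16.] 0.0
0.6 [ 0.416  0.003 -0.909] [-36.   9.  97.  18.  55.  36.] 0.0
0.7 [ 0.315 -0.085 -0.945] [-26.  10.  94.   4.  56.  57.] 0.0
0.8 [ 0.204 -0.165 -0.965] [-16.  13.  90.  -7.  62.  75.] 0.0
0.9 [ 0.084 -0.234 -0.969] [ -8.  17.  85. -13.  71.  89.] 0.0
1.0 [-0.041 -0.293 -0.955] [ -1.  22.  78. -17.  82. 100.] 0.0
```

Request:
send_rows:
  targets:
    - [0.15,-0.38,0.42,0.69,-0.42,-0.94,85]
    - [0.29,-0.76,0.84,1.38,-0.85,-1.88,85]
    - [0.44,-1.14,1.26,2.08,-1.27,-2.82,85]
    - [0.58,-1.52,1.68,2.77,-1.7,-3.76,85]
    - [0.73,-1.9,2.1,3.46,-2.12,-4.7,85]

```text
time_s: 14.4
position: [0.4751, -0.2531, 0.235]
tool_rot: [[-0.095, 0.966, 0.241], [0.766, -0.084, 0.637], [0.636, 0.245, -0.732]]
ft_force: [-0.4, -0.2, -0.2]
grip_width: 0.0853
```

```bash
python3 above.py
```

```text
row [4.04, 0.33, 4.18] [6.91, -4.26, -9.38] rows need 4.657370296158031 9.270499417818177
0.1 [0.4, 0.03, 0.42, 0.69, -0.43, -0.94]
0.2 [0.81, 0.07, 0.84, 1.38, -0.85, -1.88]
0.3 [1.21, 0.1, 1.25, 2.07, -1.28, -2.81]
0.4 [1.61, 0.13, 1.67, 2.76, -1.7, -3.75]
0.5 [2.02, 0.17, 2.09, 3.45, -2.13, -4.69]
0.6 [2.42, 0.2, 2.51, 4.14, -2.55, -5.63]
0.7 [2.82, 0.23, 2.93, 4.84, -2.98, -6.56]
0.8 [3.23, 0.27, 3.35, 5.53, -3.41, -7.5]
0.9 [3.63, 0.3, 3.76, 6.22, -3.83, -8.44]
1 [4.04, 0.33, 4.18, 6.91, -4.26, -9.38]
above [0.522 0.033 0.214] [ -0.9  22.5  78.2 -17.2  81.9 -80.1] e 0.0
```

Request:
send_rows:
  targets:
    - [0.4,0.03,0.42,0.69,-0.43,-0.94,85]
    - [0.81,0.07,0.84,1.38,-0.85,-1.88,85]
    - [1.21,0.1,1.25,2.07,-1.28,-2.81,85]
    - [1.61,0.13,1.67,2.76,-1.7,-3.75,85]
    - [2.02,0.17,2.09,3.45,-2.13,-4.69,85]

```text
time_s: 15.02
position: [0.4995, -0.1099, 0.2251]
tool_rot: [[-0.666, 0.742, -0.078], [0.706, 0.66, 0.254], [0.24, 0.114, -0.964]]
ft_force: [1.0, -0.3, -0.7]
grip_width: 0.0848
```

```bash
python3 above.py
```

```text
row [1.67, 2.21, 0.9] [3.45, -2.12, -4.69] rows need 2.327839508112831 4.632978328735117
0.1 [0.17, 0.22, 0.09, 0.35, -0.21, -0.47]
0.2 [0.33, 0.44, 0.18, 0.69, -0.42, -0.94]
0.3 [0.5, 0.66, 0.27, 1.04, -0.64, -1.41]
0.4 [0.67, 0.88, 0.36, 1.38, -0.85, -1.87]
0.5 [0.83, 1.1, 0.45, 1.73, -1.06, -2.34]
0.6 [1.0, 1.32, 0.54, 2.07, -1.27, -2.81]
0.7 [1.17, 1.55, 0.63, 2.42, -1.49, -3.28]
0.8 [1.33, 1.77, 0.72, 2.76, -1.7, -3.75]
0.9 [1.5, 1.99, 0.81, 3.11, -1.91, -4.22]
1 [1.67, 2.21, 0.9, 3.45, -2.12, -4.69]
above [0.522 0.033 0.214] [ -0.9  22.5  78.2 -17.2  81.9 -80.1] e 0.0
```

Request:
send_rows:
  targets:
    - [0.33,0.44,0.18,0.69,-0.42,-0.94,85]
    - [0.75,0.99,0.4,1.55,-0.95,-2.1,85]
    - [1.17,1.55,0.63,2.42,-1.49,-3.28,85]
    - [1.5,1.99,0.81,3.11,-1.91,-4.22,85]
    - [1.67,2.21,0.9,3.45,-2.12,-4.69,85]

```text
time_s: 15.65
position: [0.5228, 0.0344, 0.2146]
tool_rot: [[-0.991, 0.131, -0.041], [0.137, 0.947, -0.292], [0.001, -0.295, -0.956]]
ft_force: [0.5, -0.2, -0.9]
grip_width: 0.0851
```

Request:
send_rows:
  targets:
    - [0,0,0,0,0,0,75]
    - [0,0,0,0,0,0,65]

```text
time_s: 15.9
position: [0.5231, 0.0315, 0.2151]
tool_rot: [[-0.989, 0.14, -0.043], [0.146, 0.946, -0.289], [0.001, -0.292, -0.956]]
ft_force: [0.8, -0.5, -0.0]
grip_width: 0.0649
```

```bash
python3 log.py; python3 above.py | head -1; python3 - <<'E'
from bolt import *
to(*bp(.30,1,0))
from h import *
ims,d=grab('side','s11'); cv2.imwrite('pics/s11c.png',cv2.resize(ims[60:300,250:450],None,fx=2.5,fy=2.5)[:,:,::-1])
im,d=grab('top','t11'); cv2.imwrite('pics/t11c.png',cv2.resize(im[150:330,180:400],None,fx=3,fy=3)[:,:,::-1])
E
```

```text
15.9 [ -1.26  22.5   77.96 -16.99  82.12 -80.12] [0.5231 0.0315 0.2151] [ 0.8 -0.5 -0. ] 0.06492169989618754
[[-0.9892  0.1397 -0.0434]
 [ 0.1463  0.9462 -0.2886]
 [ 0.0008 -0.2918 -0.9565]]
row [0.02, 0.04, 0.01] [0.03, -0.02, -0.05] rows need 0.0342671869840545 0.04397110327424152
row [0.01, 0.03, 2.61] [0.03, -0.02, -0.05] rows need 2.0861150497331673 0.04397110327424152
```

View pics/s11c.png

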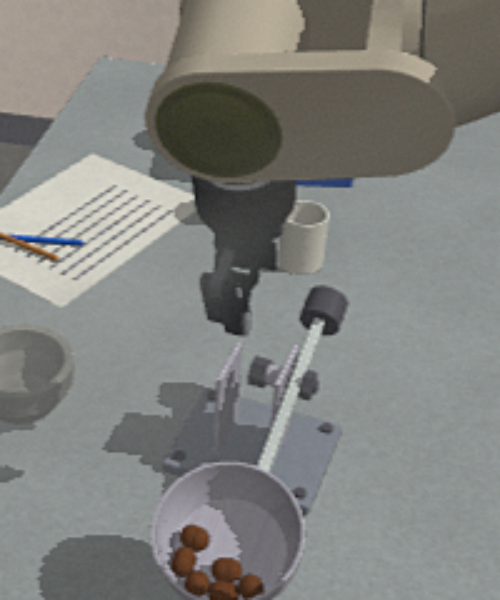

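View pics/t11c.png

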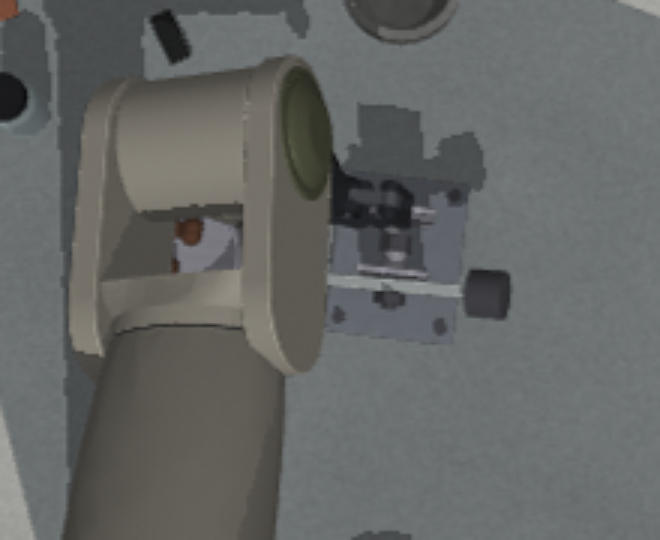

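Request:
send_rows:
  targets:
    - [0,0.01,0.5,0.03,-0.02,-0.05,60]
    - [0.01,0.02,1,0.03,-0.02,-0.05,60]
    - [0.01,0.03,1.4,0.03,-0.02,-0.05,60]
    - [0.01,0.03,1.4,0.03,-0.02,-0.05,60]

```text
time_s: 16.5
position: [0.5194, 0.0118, 0.147]
tool_rot: [[-0.99, 0.133, -0.044], [0.14, 0.946, -0.293], [0.002, -0.297, -0.955]]
ft_force: [-0.3, 0.8, 0.4]
grip_width: 0.0599
```

```bash
python3 log.py; python3 - <<'E'
from bolt import *
to(*bp(.30,1,0))
from h import *
ims,d=grab('side','s12'); cv2.imwrite('pics/s12c.png',cv2.resize(ims[120:240,310:410],None,fx=5,fy=5,interpolation=cv2.INTER_CUBIC)[:,:,::-1])
im,d=grab('top','t12'); cv2.imwrite('pics/t12c.png',cv2.resize(im[190:280,280:360],None,fx=6,fy=6,interpolation=cv2.INTER_CUBIC)[:,:,::-1])
E
```

```text
16.5 [ -3.28  25.76  85.05 -18.13  71.68 -79.12] [0.5194 0.0118 0.147 ] [-0.3  0.8  0.4] 0.05986682469155451
[[-0.9901  0.1334 -0.0436]
 [ 0.1403  0.9457 -0.2933]
 [ 0.0021 -0.2966 -0.955 ]]
row [-0.0, 0.02, 1.19] [-0.01, -0.02, -0.0] rows need 0.95079912123964 0.014227362464076528
```

View pics/s12c.png

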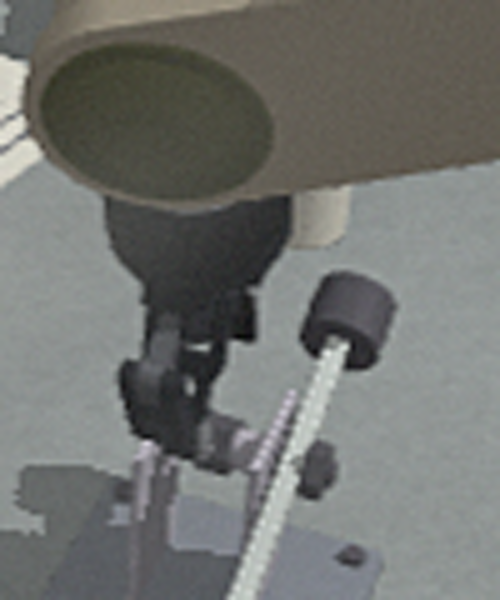

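View pics/t12c.png

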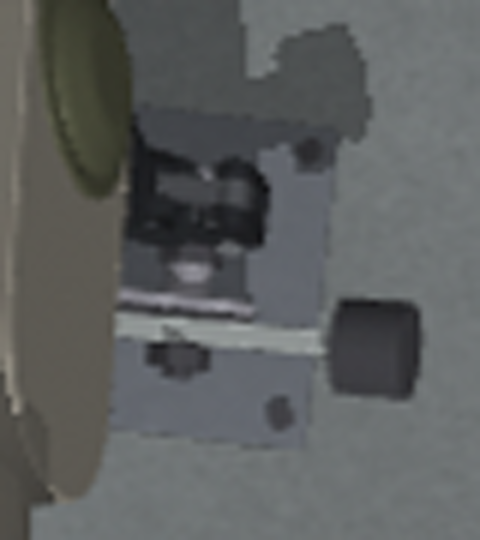

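```bash
python3 - <<'E'
from bolt import *
from h import *
T,Rt=status.observe()['position'],np.array(status.observe()['tool_rot'])
for c in ('top','side'):
    im,d=grab(c,'tmp'); P,u,v=pts(c,d)
    L=(P-C)@np.stack([XS,YS,ZS],1)*1000
    G=(P-T)@Rt*1000
    k=(abs(G[:,0])<60)&(abs(G[:,1])<65)&(G[:,2]>-75)&(G[:,2]<8)&(L[:,2]>20)
    for lo in range(-75,8,8):
        kk=k&(G[:,2]>=lo)&(G[:,2]<lo+8)
        if kk.sum(): print(c,'toolz',lo,kk.sum(),'tool x',G[kk][:,0].min().round(0),G[kk][:,0].max().round(0),'stand x',L[kk][:,0].min().round(0),L[kk][:,0].max().round(0),'tool y',G[kk][:,1].min().round(0),G[kk][:,1].max().round(0))
E
```

```text
top toolz -75 34 tool x -17.0 17.0 stand x -13.0 21.0 tool y -63.0 -20.0
top toolz -67 19 tool x -12.0 14.0 stand x -11.0 15.0 tool y -61.0 -32.0
top toolz -59 18 tool x -8.0 12.0 stand x -9.0 11.0 tool y -60.0 -31.0
top toolz -51 1 tool x 12.0 12.0 stand x -8.0 -8.0 tool y -33.0 -33.0
top toolz -43 1 tool x 7.0 7.0 stand x -4.0 -4.0 tool y -38.0 -38.0
top toolz -35 1 tool x 11.0 11.0 stand x -8.0 -8.0 tool y -34.0 -34.0
top toolz -27 3 tool x 8.0 11.0 stand x -7.0 -5.0 tool y -36.0 -30.0
top toolz -19 2 tool x 7.0 9.0 stand x -6.0 -4.0 tool y -36.0 -35.0
top toolz -11 1 tool x 8.0 8.0 stand x -5.0 -5.0 tool y -35.0 -35.0
side toolz -75 60 tool x -17.0 17.0 stand x -14.0 21.0 tool y 20.0 65.0
side toolz -67 35 tool x -11.0 16.0 stand x -13.0 15.0 tool y -26.0 64.0
side toolz -59 35 tool x -12.0 13.0 stand x -10.0 15.0 tool y -30.0 62.0
side toolz -51 9 tool x 6.0 13.0 stand x -10.0 -2.0 tool y -36.0 42.0
side toolz -43 11 tool x 4.0 11.0 stand x -8.0 -1.0 tool y -34.0 37.0
side toolz -35 16 tool x 4.0 11.0 stand x -8.0 -1.0 tool y -34.0 38.0
side toolz -27 26 tool x -8.0 11.0 stand x -8.0 11.0 tool y -34.0 44.0
side toolz -19 23 tool x -3.0 11.0 stand x -8.0 6.0 tool y -33.0 44.0
side toolz -11 12 tool x -6.0 11.0 stand x -7.0 10.0 tool y -31.0 41.0
```

The depth points put the fingers within stand x -8 to +15 mm; the gap runs from -22.5 to +28, so they fit. I go down the rest and close.

Request:
send_rows:
  targets:
    - [0,0.01,0.4,0,0,0,60]
    - [0,0.02,0.8,0,0,0,60]
    - [0,0.02,1.19,0,0,0,60]
    - [0,0.02,1.19,0,0,0,50]
  grip_force: 40

```text
time_s: 17.2
position: [0.5174, -0.0038, 0.0905]
tool_rot: [[-0.99, 0.132, -0.042], [0.138, 0.946, -0.294], [0.001, -0.297, -0.955]]
ft_force: [0.2, 0.2, -0.2]
grip_width: 0.0496
```

```bash
python3 log.py; python3 - <<'E'
from bolt import *
to(*bp(.30,1,0))
E
```

```text
17.2 [ -4.99  29.46  89.79 -19.41  63.08 -77.85] [ 0.5174 -0.0038  0.0905] [ 0.2  0.2 -0.2] 0.04957401719273888
[[-0.9904  0.1317 -0.0417]
 [ 0.1382  0.9458 -0.2938]
 [ 0.0007 -0.2967 -0.955 ]]
row [0.0, -0.01, 0.02] [-0.01, -0.0, 0.01] rows need 0.017418102389706598 0.009510978654112165
```

Request:
send_rows:
  targets:
    - [0,0,0,0,0,0,30]
    - [0,0,0,0,0,0,22]
    - [0,0,0,0,0,0,18]
    - [0,0,0,0,0,0,18]

```text
time_s: 17.7
position: [0.5181, -0.0048, 0.0926]
tool_rot: [[-0.99, 0.132, -0.039], [0.138, 0.945, -0.297], [-0.003, -0.299, -0.954]]
ft_force: [-2.8, -7.2, 6.5]
grip_width: 0.023
```

```bash
python3 log.py
```

```text
17.7 [ -5.02  29.31  89.7  -19.58  63.15 -77.85] [ 0.5181 -0.0048  0.0926] [-2.8 -7.2  6.5] 0.023014368853822346
[[-0.9905  0.1321 -0.0386]
 [ 0.1376  0.945  -0.2967]
 [-0.0027 -0.2992 -0.9542]]
```

The bolt head is gripped: opening 23 mm on 24 mm flats. The side force of about 10 N is small. Next I compute the arc to level about the pivot axis.

```bash
python3 - <<'E'
import bolt
from bolt import *
P0,R0=bp(.30,1,0); 
bolt.C=np.array([.5155,.0005,.110])
for th in (.30,.26,.22,.18,.14,.10,.06,.03,0.,-.02):
    p,Rt=bp(th,1,0); print(th,end=' '); to(p,Rt,P0,R0)
E
```

```text
0.3 row [-0.0, -0.02, 0.01] [0.0, -0.0, -0.0] rows need 0.0208 2.6160543094752594e-16
0.26 row [-0.0, -0.01, 0.01] [-0.29, -0.0, -0.0] rows need 0.009010233500277815 0.21418982995544752
0.22 row [-0.0, 0.01, 0.01] [-0.57, -0.0, 0.0] rows need 0.009217702182882067 0.42837965991089566
0.18 row [-0.0, 0.03, 0.0] [-0.86, -0.0, -0.0] rows need 0.021070812216280838 0.6425694898663437
0.14 row [-0.0, 0.04, 0.0] [-1.15, -0.0, 0.0] rows need 0.03402424496045452 0.8567593198217913
0.1 row [-0.0, 0.06, -0.0] [-1.43, -0.0, -0.0] rows need 0.047168153097309956 1.0709491497772399
0.06 row [-0.0, 0.08, -0.0] [-1.72, -0.0, -0.0] rows need 0.06036412943860169 1.2851389797326878
0.03 row [-0.0, 0.09, -0.01] [-1.93, -0.0, 0.0] rows need 0.07026807740571549 1.4457813521992737
0.0 row [-0.0, 0.1, -0.01] [-2.15, -0.0, -0.0] rows need 0.08016757160742205 1.6064237246658595
-0.02 row [-0.0, 0.11, -0.01] [-2.29, 0.0, -0.0] rows need 0.08676174045231846 1.713518639643584
```

Request:
send_rows:
  targets:
    - [0,-0.02,0,0,0,0,18]
    - [0,-0.01,0,-0.3,0,0,18]
    - [0,0,0,-0.55,0,0,18]
    - [0,0.02,0,-0.8,0,0,18]
    - [0,0.03,0,-1.05,0,0,18]
  grip_force: 80

```text
time_s: 18.32
position: [0.5185, -0.0022, 0.0921]
tool_rot: [[-0.991, 0.136, -0.018], [0.137, 0.979, -0.152], [-0.003, -0.153, -0.988]]
ft_force: [-1.1, 0.7, 6.6]
grip_width: 0.0225
```

```bash
python3 log.py
```

```text
18.325 [ -8.9   27.97  90.53 -10.04  61.52 -86.2 ] [ 0.5185 -0.0022  0.0921] [-1.1  0.7  6.6] 0.022497319543412542
[[-0.9905  0.1362 -0.0178]
 [ 0.1373  0.9787 -0.1524]
 [-0.0033 -0.1534 -0.9882]]
```

Request:
send_rows:
  targets:
    - [0,0.02,0,-0.28,0,0,18]
    - [0,0.035,0,-0.55,0,0,18]
    - [0,0.05,0,-0.83,0,0,18]
    - [0,0.07,0,-1.1,0,0,18]
    - [0,0.07,0,-1.1,0,0,18]

```text
time_s: 18.95
position: [0.5189, 0.0005, 0.0919]
tool_rot: [[-0.99, 0.138, 0.003], [0.138, 0.99, -0.002], [-0.003, -0.002, -1.0]]
ft_force: [-4.6, -3.0, 11.0]
grip_width: 0.0223
```

```bash
python3 log.py; cat > lev.py <<'E'
from bolt import *
from h import *
for c in ('top','side'):
    im,d=grab(c,c+'_lev'); P,u,v=pts(c,d)
    L=(P-C)@np.stack([XS,YS,ZS],1)
    k=(abs(L[:,0]+36e-3)<.008)&(abs(L[:,2])<.07)&(L[:,1]>-.06)&(L[:,1]<.11)&(abs(L[:,2])<.03)
    if k.sum()>10:
        a=np.polyfit(L[k][:,1],L[k][:,2],1); r=L[k][:,2]-np.polyval(a,L[k][:,1]); k2=abs(r)<.006; a=np.polyfit(L[k][k2][:,1],L[k][k2][:,2],1)
        print(c,'pivot',-np.arctan(a[0]),k2.sum(), 'y',L[k][:,1].min(),L[k][:,1].max())
    k=np.hypot(L[:,0]+.036,L[:,1]-.18)<.075; k&=(L[:,2]>-.03)&(L[:,2]<.09); Q=L[k]
    r=np.hypot(Q[:,0]+.036,Q[:,1]-.183); kk=(r>.056)&(r<.067)&(Q[:,2]>.03)
    if kk.sum()>20: print('rim z centre / slope', np.linalg.lstsq(np.c_[Q[kk][:,:2]-[-.036,.18],np.ones(kk.sum())],Q[kk][:,2],rcond=None)[0],kk.sum())
    crop=im[130:300,200:420]; cv2.imwrite(f'pics/lev_{c}.png',cv2.resize(crop,None,fx=3.4,fy=3.4)[:,:,::-1])
E
python3 lev.py
```

```text
18.95 [-13.    27.24  91.35  -0.09  61.21 -95.03] [0.5189 0.0005 0.0919] [-4.6 -3.  11. ] 0.022304797926075717
[[-0.9904  0.1379  0.0032]
 [ 0.1379  0.9904 -0.0021]
 [-0.0034 -0.0016 -1.    ]]
top pivot -0.008011860708607724 17 y -0.038702351035809185 0.10969422021334221
rim z centre / slope [-0.027  0.     0.048] 311
side pivot -0.000995975824149887 206 y -0.05971412258440271 0.07449146486457875
rim z centre / slope [-0.004  0.013  0.043] 1105
```

View pics/lev_side.png

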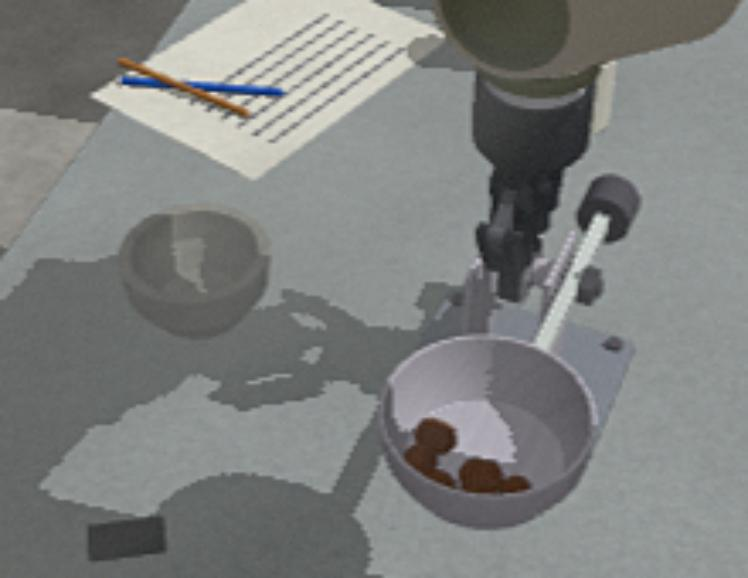

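View pics/lev_top.png

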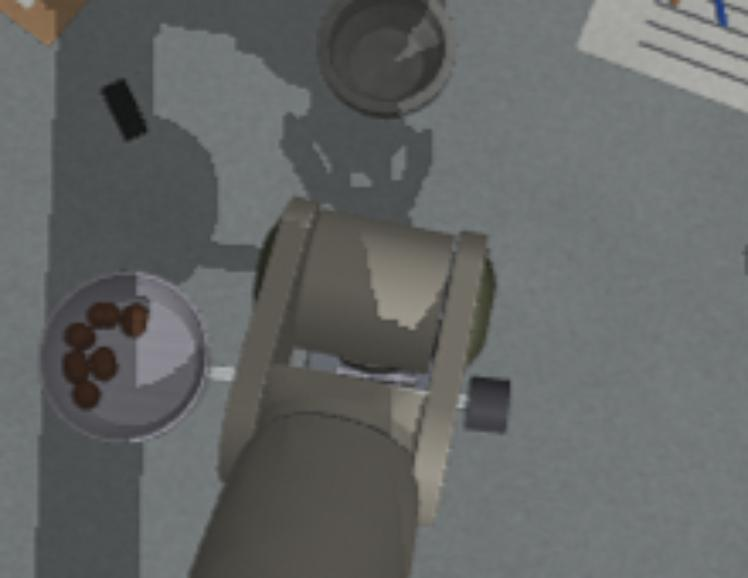

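The beam is level: the fit gives -0.001 (side) and -0.008 rad (top). Six nutmegs are visible in the pan. I hold to settle and check the cup once more.

Request:
send_rows:
  targets:
    - [0,0,0,0,0,0,18]
    - [0,0,0,0,0,0,18]
    - [0,0,0,0,0,0,18]
    - [0,0,0,0,0,0,18]
    - [0,0,0,0,0,0,18]

```text
time_s: 19.68
position: [0.5189, 0.0005, 0.0918]
tool_rot: [[-0.991, 0.137, 0.003], [0.137, 0.991, -0.003], [-0.003, -0.003, -1.0]]
ft_force: [-5.1, -3.5, 10.4]
grip_width: 0.0228
```

```bash
python3 log.py; python3 lev.py; python3 - <<'E'
from h import *
im,d=grab('top','fin')
for x in vision.masks_of('top','cup'):
    P,u,v=pts('top',d,x['pixels']); print(x['p'],x['extent'],np.percentile(P,[3,97],0).round(3))
cv2.imwrite('pics/finc.png',cv2.resize(im[170:270,400:500],None,fx=4,fy=4)[:,:,::-1])
E
```

```text
19.675 [-12.96  27.24  91.34  -0.16  61.21 -95.  ] [0.5189 0.0005 0.0918] [-5.1 -3.5 10.4] 0.02282752677245299
[[-0.9905  0.1372  0.003 ]
 [ 0.1372  0.9905 -0.0032]
 [-0.0034 -0.0028 -1.    ]]
top pivot -0.00015886626738874796 16 y -0.036166576149483445 0.10924740404304224
rim z centre / slope [-0.028 -0.013  0.048] 323
side pivot -0.0036424380733382274 201 y -0.059729507861933165 0.07501941954130689
rim z centre / slope [-0.003  0.01   0.044] 1091
0.95 [424.2, 216.6, 452.2, 239.9] [[ 0.495 -0.364 -0.001]
 [ 0.549 -0.31   0.073]]
0.83 [448.2, 182.6, 478.2, 209.3] [[ 0.58  -0.445  0.001]
 [ 0.634 -0.39   0.073]]
```

View pics/finc.png

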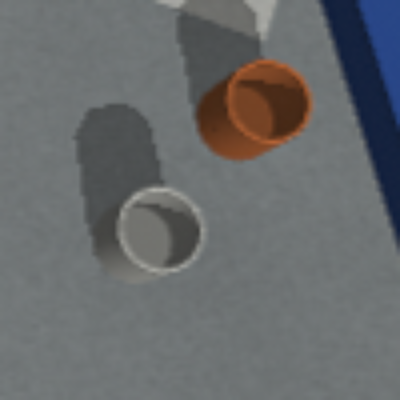

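The cup is empty and upright, at crop (160,230), and the hold is steady. I hand in.

```bash
python3 -c "
from rig import env
print(env.close_job())"
```

```text
the job is handed in; nothing more can be done
None
```

I poured all six nutmegs into the pan and set the empty white cup back where it had stood. I then gripped the bolt head in the gap, turned it from +0.30 rad to level, and handed in while still holding it. The simulated clock read about 20 s, well under the 72 s limit.

**Last checks:**
- **Beam:** the pivot measured about 0.000 rad (top camera) and -0.004 rad (side camera), with no change over the final 0.6 s of holding.
- **Nutmegs:** six are visible in the pan.
- **Cup:** it is empty, its rim is at 73 mm (72 mm expected), and its position is unchanged, about 0.33 m from the balance.
- **Grip:** the opening is 22.8 mm on the 24 mm flats, with an 80 N grip setting. I have no direct reading of the contact force on the bolt head.

**Odd or uncertain:**
- A steady wrist force of about 12 N remained while holding, probably from 1–2 mm of misalignment. I left it.
- The pan-rim slope fit from the top camera disagreed slightly with the other level measures. It was noisy, so I relied on the beam line.
- I did not re-measure the mortar, jar or eraser at the end. The arm never came near them, and the mortar and eraser looked unmoved in the last pictures.

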